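Fit the next cladding board

TASK

Fit the loose cladding board to the part-built counter front: angle its tongue into the groove of the board already fixed, slide it along until its end is up against the corner post, and lower it until it lies flat on the battens with the joint closed and locked. Keep the joint under light hand pressure only, do not force it or let the board drop, leave the tools, the tray and the food box where they are, and let go at the end.

Things in the scene. Friction and masses are not known exactly. Their poses are not given: they have to be found in the camera images.
- panel: Part-built counter front, held fast (sizes in mm): a fixed pine board on two battens 20 high, corner post 22 thick and 62 high across their +y ends. Origin: on the table below joint_line. x: from the fixed board over the bare battens, where the new board goes; y: along the joint to the post; z up. Battens reach x=145 and are 38 wide, centred at y=-80 and 80 mm.
- board: Loose pine cladding board, 240 long, about 0.4 kg, lying ribs up. Web 20 thick, covers 116 across, plus an 11 mm tongue at -x and a 24.5 mm lower lip at +x. Two ribs 26 wide, 22 high run along y at x=-28 and x=30 mm, 32 mm channel between. Origin: centre of the 116 mm width, underside, mid-length. x: from tongue to outer edge; y: length; z: up, rib side.
- joint_line (a point): Reference point of the frame, mid-length, 40 above the table, level with the fixed board's top web; axes as panel. That board was set by eye: its joint edge lies between 3 and 12 mm short of this point (towards -x), parallel to y. Below: upper lip 6.5 thick, groove 8.5 high, 14 deep, floor 25 above the table. Lower lip runs out 24.5 mm from the edge; at 17 to 19 mm it steps up to a ridge 4 high, which bars a flat board.
- post_face (a point): Point on the corner post's inner face (the side facing -y, upright), 58 mm in x beyond joint_line, 40 above the table; axes as panel. board_end comes up to this face (same y) when the board is home.
- shoulder (a point): Top corner of the loose board's tongue edge, mid-length, 20 above its underside; axes as board. It meets the fixed board's top corner when home. Tilted 15 to 25 deg, outer edge up, the tongue enters until these corners touch; the board then turns down about this corner, joint kept closed. Locked, it has about 1.4 mm of play. More than about 30 N bruises the joint.
- tongue_nose (a point): Tip of the loose board's tongue, mid-length, 11 mm out from the shoulder, 8.5 below it; axes as board. Tongue 3 thick at the tip, 7 at the root, bevelled below. Behind it a heel reaches 16 mm inward from the shoulder, 14 below it, then a notch for the ridge: lowered flat with the joint closed the heel drops in front of the ridge; with a gap over about 1 mm it lands on the ridge and the board stays up some 6 deg.
- outer_rib (a point): Top of the loose board's outer rib (the one farther from the tongue), mid-length, 42 above the underside; a good place to hold it. Rib 26 wide in x, 22 high; axes as board.
- board_end (a point): Middle of the loose board's +y end face, level with the top of the web, 120 mm from mid-length; axes as board.
- food_box: Closed white takeaway box, 152 x 142 x 69, origin under its centre; leave alone.
- hammer: Hammer lying on the table; leave alone.
- screwdriver: Screwdriver lying on the table; leave alone.
- screw_tray: Small grey open tray, 110 x 80 x 35, origin under its centre; leave alone.

How it is judged:
On the way:
1. the tongue is in the joint, past the ridge, while the board is still angled (8 to 34 degrees) (x of tongue_nose in the frame of joint_line between -0.03 and -0.006 m and z of tongue_nose in the frame of joint_line between -0.0155 and -0.005 m and angle between the z axis of board and the z axis of panel, either way round between 0.14 and 0.6 rad), for 0.2 s.
At the end, for the whole second after the job is handed in: The board lies flat on the battens (within 1.1 degrees), its shoulder flush within 2 mm in height and 1 to 14.5 mm short of joint_line (so locked), its end within 3 mm of the corner post, released and at rest (x of shoulder in the frame of joint_line between -0.0145 and -0.001 m and z of shoulder in the frame of joint_line between -0.002 and 0.002 m and y of board_end in the frame of post_face between -0.003 and 0.002 m and angle between the z axis of board and the z axis of panel, either way round below 0.02 rad and angle between the y axis of board and the y axis of panel, either way round below 0.02 rad and linear speed of board below 0.01 m/s and contact force between the fingers and board below 0.05 N); the robot touches nothing.
It fails at once if the joint is forced or the board dropped: more than 35 N between the board and the counter front (contact force between board and panel above 35 N).
It fails at once if the food box is moved by more than 20 mm (distance of food_box from where it was at the start of the episode above 0.02 m).
It fails at once if the hammer is moved by more than 20 mm (distance of hammer from where it was at the start of the episode above 0.02 m).
It fails at once if the screwdriver is moved by more than 20 mm (distance of screwdriver from where it was at the start of the episode above 0.02 m).
It fails at once if the screw tray is moved by more than 20 mm (distance of screw_tray from where it was at the start of the episode above 0.02 m).
It also fails if it takes over 72 s, if anything falls off the work surface, if the arm or the gripper's body presses on something with over 40 N, if the wrist force passes 120 N, or if a joint passes its speed limit or range.

ROBOT

A 6-joint arm with a two-finger parallel gripper is mounted at the origin on the work surface. World frame = base frame: x ahead of the robot, y to its left, z up, the work surface at z = 0. Lengths are in m, angles in rad, forces in N, time in s.
With the tool pointing down it reaches from about 0.35 to 0.725 m from the base axis. Payload 6 kg.
Tool frame: the origin (TCP) lies at the very end of the fingers, on their centre line; the grasp point (between the pads) lies 19 mm behind it; z points along the fingers, y is the line along which they close (so a half turn about z gives the same grasp; the last joint's range is limited). The gripper opens to 85 mm and grips with 20 to 120 N. Pads are 22 mm wide; open, the fingers measure 114 mm over their backs; the gripper's body (76 mm by 85 mm) begins 54 mm behind the grasp point. The pads swing forward as they close: fully open they stand 13 mm farther back than shut.
Start: joints at [1.435, 0.04, 0.085, 0, -1.615, -0.334], TCP at [0.272, 0.535, 0.231] pointing down, gripper open.
Joint ranges: [-2.56, 2.56], [-1.29, 2.01], [-1.08, 1.49], [-3.29, 1.98], [-2.81, -0.18], [-2.99, 2.99]. Speed limits (rad/s): [2.57, 2.57, 3.01, 3.14, 3.14, 3.14].

INTERFACE

Orientations are given as a rotation vector (axis times angle).
In Python, from rig import sensors, vision, order gives the robot as it stands. The module is installed in compiled form; this text tells all that it offers.
- The arm moves only by the tool step_arm, never from a script. Its argument "series" is a list of rows, each an object of numbers: "dx", "dy", "dz": the shift along the tool's x, y, z in mm; "spin": the turn about the tool's z in degrees. In form: [{"dx": .., "dy": .., "dz": .., "spin": ..}, ...]. A call has exactly 10 rows; each row is the pose to reach, as a shift and turn from the pose commanded when the call began, along the tool's axes at that moment; what a row does not reach only later rows make up. A row lasts 1/10 s, in which the tool goes at most 50 mm and 8.59 degrees, less where a joint would pass 70% of its speed; a pose out of reach is approached as far as the arm can. A call with a gripper value outside its range is refused whole. "gripper" is the closure in counts, from 0 (fully open) to 255 (shut), set as the call begins (left out, the last holds). The fingers move at their own pace and stop on an object; "squeeze" is the grip in N (left out, the last holds). Time passes only in rows, so rows that repeat a pose let the fingers close, or fill a call up. It gives the time, the measured TCP pose, the force, the opening and the grip force at its end, in the units of the state.
- sensors.get_obs(): the state, without advancing time (a new reading comes with each control period).
- vision.grab_frame(name): name is "scene" or "side" or "wrist"; returns a dict with "image" (480x640x3 uint8, blue, green, red), "fx", "fy", "cx", "cy" (pixels), "xyz" and "orientation" of the camera in the world; the wrist camera has in their place "tool_from_camera" (4x4, takes a point from camera to tool coordinates, whose origin is the TCP and whose axes are the flange's). Camera axes: x right, y up, looking along -z (the intrinsics and any distortion apply to the point x, -y, -z); pixel columns grow to the right and rows downward; lengths in m; the calibration is good to about 2 mm. A picture is of the moment at which its call begins: read the wrist's pose just before it. There is no depth.
- order.hand_in(): hands the job in; it is judged then, once.
Trained networks look in a picture, given as the dict that the camera call returned (one of the last four; its "shot" number tells which), for a name from the list of things; names that differ only in an ending like _2 or _b are one class to them, and where a whole thing is asked for, a point or a joint stands for the part that bears it (a point fixed in the world has none). Each returns a list of dicts, best first, with "conf" (0 to 1); they miss things now and then, are a little off and sometimes report something else, mostly with a low value. They report only what shows in the picture. A call takes as long as a camera call.
- vision.boxes_of(picture, label): "position" ([x, y, z] in m, in the coordinates of the camera as it stood for that picture, good to about 4 mm: the middle of the surface that is visible of it).
- vision.regions_of(picture, label): "pixels" (480x640 bool, what is visible of it).
- vision.tip_of(picture, label): "position" ([x, y, z] in m, in the coordinates of the camera as it stood for that picture, good to about 4 mm: a listed point, or the origin of a listed thing).
The state is a dict: "t": time; "joint_positions": joint angles; "dq": joint speeds; "joint_torque": joint torques, N m; "tcp_pos": TCP position; "tool_rot": TCP orientation; "contact_force": force on the tool from outside, world axes, zero at the start; "wrist_torque": the same for the moment, N m; "finger_gap": opening from 0.0 (shut) to 1.0 (fully open); "gripper_force": force on a finger pad.
Only numpy, scipy, OpenCV 4.12 (cv2) and the standard library are available. Lean on these libraries where they do the work, as an engineer would, in place of code of your own. Each camera call takes 0.05 s, during which the arm holds its last target. There are 200 camera calls.

## Working session

There is one attempt and no reset: what is moved stays moved. The work goes in short steps, Python scripts to look and compute and a tool call to move; the robot and the scene stay as the last step left them, time stands still between calls to the robot, and variables do not carry over. Pictures are saved under pics/ and viewed, at most 10 in all, crops included, and the job is handed in when it is done.

Besides the shell and the picture viewer there is one more tool, called after ">>>" in YAML: its name, and indented under it one key for each argument. step_arm: Moves the arm, as the interface text tells. Its arguments: {"type":"object","properties":{"series":{"type":"array"},"gripper":{"type":"number"},"squeeze":{"type":"number"}},"required":["series"]}

```bash
mkdir -p pics; cat > h.py <<'E'
import numpy as np, cv2
from scipy.spatial.transform import Rotation as R
from rig import sensors, vision, order
def cam(p,obs=None):
    T=np.eye(4)
    if "tool_from_camera" in p:
        T[:3,:3]=R.from_rotvec(obs["tool_rot"]).as_matrix();T[:3,3]=obs["tcp_pos"]
        return T@np.array(p["tool_from_camera"])
    o=np.array(p["orientation"]); T[:3,:3]=R.from_rotvec(o).as_matrix() if o.shape==(3,) else o
    T[:3,3]=p["xyz"]; return T
def grab(n):
    o=sensors.get_obs(); p=vision.grab_frame(n); return p,cam(p,o)
def tip(p,T,l,n=1,f=vision.tip_of):
    return [(np.round((T@np.append(r["position"],1))[:3],4),round(r["conf"],2)) for r in f(p,l)[:n]]
E
python3 - <<'E'
from h import *
o=sensors.get_obs(); print(o)
for n in ("scene","side"):
    p,T=grab(n); cv2.imwrite(f"pics/{n}0.png",p["image"]); print(n,{k:v for k,v in p.items() if k!="image"})
    for l in "panel board joint_line post_face shoulder tongue_nose outer_rib board_end food_box hammer screwdriver screw_tray".split(): print(l,tip(p,T,l,2))
E
```

```text
{'t': 0.0, 'joint_positions': array([ 1.43469397e+00,  4.08217876e-02,  8.37509416e-02, -4.59536363e-04,
       -1.61550342e+00, -3.33713065e-01]), 'dq': array([-0.00104574,  0.00014   ,  0.00016148,  0.00073427, -0.00065293,
        0.00062   ]), 'joint_torque': array([-1.04356789e-04, -3.68218374e+01,  3.47407079e+01,  6.93230689e+00,
       -5.46116265e-03, -3.28213403e-06]), 'tcp_pos': array([0.27140273, 0.53471965, 0.23024108]), 'tool_rot': array([ 3.05355401e+00, -7.30762756e-01, -4.41879442e-04]), 'contact_force': array([0.01560756, 0.07962357, 0.72114009]), 'wrist_torque': array([ 0.04387758, -0.04313476,  0.00340697]), 'gripper_force': 0.0, 'finger_gap': 0.9981081926534247}
scene {'fx': 469.7308265534965, 'fy': 469.7308265534965, 'cx': 310.29590322701955, 'cy': 241.96210091394065, 'xyz': array([1.40922589, 0.31029623, 0.91529109]), 'orientation': array([0.51475471, 0.76320822, 1.8078256 ]), 'shot': 1}
panel []
board []
joint_line [(array([ 0.5176, -0.2131,  0.0369]), 0.87)]
post_face [(array([ 0.5734, -0.0887,  0.0401]), 0.92), (array([0.4237, 0.3168, 0.0226]), 0.65)]
should
[... 756 characters left out ...]
 -0.001 ]), 0.84)]
joint_line [(array([ 0.5207, -0.2094,  0.0421]), 0.75)]
post_face [(array([ 0.5744, -0.0904,  0.0364]), 0.58)]
shoulder [(array([0.3861, 0.1926, 0.0151]), 0.87), (array([ 0.521 , -0.2128,  0.0386]), 0.5)]
tongue_nose [(array([0.3741, 0.1906, 0.0068]), 0.63)]
outer_rib [(array([0.4707, 0.2042, 0.0395]), 0.96)]
board_end [(array([0.4224, 0.323 , 0.0213]), 0.96), (array([ 0.5192, -0.2071,  0.0007]), 0.28)]
food_box [(array([ 0.793,  0.081, -0.   ]), 0.68)]
hammer [(array([ 4.937e-01,  5.342e-01, -3.000e-04]), 0.89), (array([0.4718, 0.202 , 0.0426]), 0.54)]
screwdriver [(array([ 0.5226, -0.5249, -0.0043]), 0.77)]
screw_tray [(array([ 7.489e-01, -2.060e-01,  3.000e-04]), 0.63)]
```

View pics/scene0.png

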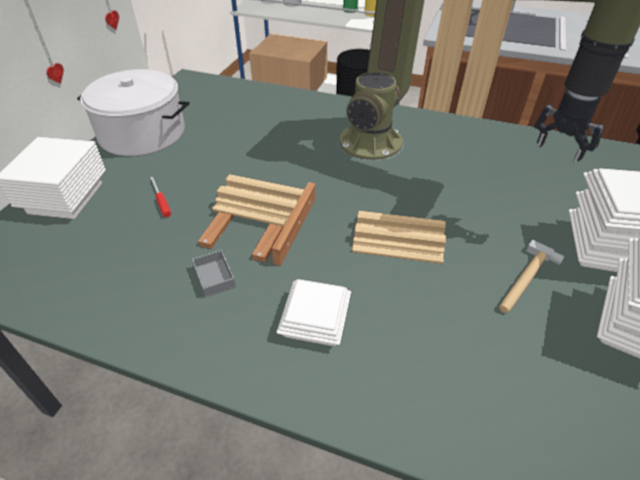

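View pics/side0.png

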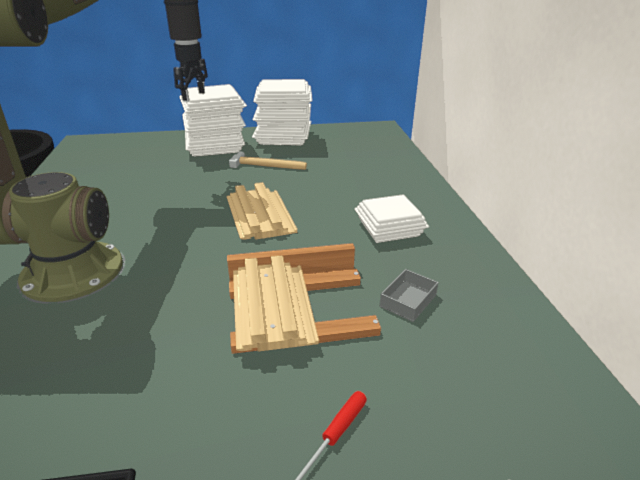

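```bash
cat >> h.py <<'E'
def plan(xyz,yaw_x):
    """shift (mm, deg) in tool axes to TCP xyz with tool x at heading yaw_x (deg, world)"""
    o=sensors.get_obs(); M=R.from_rotvec(o["tool_rot"]).as_matrix()
    d=M.T@(np.array(xyz)-o["tcp_pos"])*1000
    h=np.degrees(np.arctan2(M[1,0],M[0,0])); s=-(yaw_x-h)
    return np.round(d,1),round((s+180)%360-180,2),"heading",round(h,2),"q6",round(o["joint_positions"][5],2)
E
python3 - <<'E'
from h import *
print(R.from_rotvec(sensors.get_obs()["tool_rot"]).as_matrix().round(3))
for y in (98,-82): print(plan([.470,.205,.230],y))
E
```

```text
[[ 0.892 -0.453  0.   ]
 [-0.453 -0.892 -0.   ]
 [ 0.     0.    -1.   ]]
(array([326.3, 204.4,   1.3]), np.float64(-124.92), 'heading', np.float64(-26.92), 'q6', np.float64(-0.33))
(array([326.3, 204.4,   1.3]), np.float64(55.08), 'heading', np.float64(-26.92), 'q6', np.float64(-0.33))
```

>>> step_arm:
  series:
    - {"dx": 33, "dy": 20, "dz": 0, "spin": 6}
    - {"dx": 66, "dy": 41, "dz": 0, "spin": 12}
    - {"dx": 98, "dy": 61, "dz": 0, "spin": 18}
    - {"dx": 131, "dy": 82, "dz": 0, "spin": 24}
    - {"dx": 163, "dy": 102, "dz": 0, "spin": 30}
    - {"dx": 196, "dy": 123, "dz": 0, "spin": 36}
    - {"dx": 229, "dy": 143, "dz": 0, "spin": 42}
    - {"dx": 280, "dy": 175, "dz": 0, "spin": 48}
    - {"dx": 310, "dy": 194, "dz": 0, "spin": 54}
    - {"dx": 326, "dy": 204, "dz": 0, "spin": 55}
  gripper: 0
  squeeze: 20

```text
t: 2.3
tcp_pos: [0.4712, 0.2026, 0.2317]
tool_rot: [-2.366, 2.066, -0.001]
contact_force: [-1.0, -0.7, 0.2]
finger_gap: 0.999
gripper_force: 0.0
```

```bash
python3 - <<'E'
from h import *
for k in range(2):
    p,T=grab("wrist")
    for l in "board shoulder outer_rib board_end".split(): print(l,tip(p,T,l,2))
cv2.imwrite("pics/w1.png",p["image"]); np.savez("w1.npz",T=T,fx=p["fx"],cx=p["cx"],cy=p["cy"]); print(p["fx"],T.round(3),sensors.get_obs()["tcp_pos"])
for y in (98,-82): print(plan([.470,.205,.230],y))
E
```

```text
board [(array([0.4415, 0.201 , 0.0007]), 0.77)]
shoulder [(array([0.3808, 0.1941, 0.0164]), 0.89), (array([0.4148, 0.3208, 0.0243]), 0.41)]
outer_rib [(array([0.4744, 0.207 , 0.0479]), 0.86)]
board_end [(array([0.4153, 0.3196, 0.0213]), 0.75)]
board [(array([ 0.4412,  0.205 , -0.0015]), 0.97)]
shoulder [(array([0.3828, 0.1955, 0.0155]), 0.61)]
outer_rib [(array([0.4759, 0.2083, 0.0451]), 0.58)]
board_end [(array([0.4179, 0.3203, 0.0218]), 0.62)]
411.320775910112 [[-0.99   0.133  0.046  0.481]
 [-0.141 -0.936 -0.322  0.124]
 [ 0.001 -0.325  0.946  0.374]
 [ 0.     0.     0.     1.   ]] [0.46958268 0.20625509 0.23130251]
(array([ 1.3, -0.2,  1.3]), np.float64(-179.83), 'heading', np.float64(-81.83), 'q6', np.float64(-0.66))
(array([ 1.3, -0.2,  1.3]), np.float64(0.17), 'heading', np.float64(-81.83), 'q6', np.float64(-0.66))
```

View pics/w1.png

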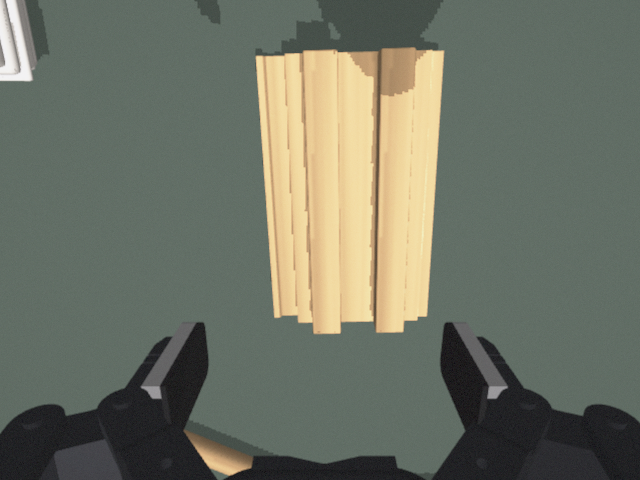

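```bash
cat >> h.py <<'E'
def ray(T,f,cx,cy,u,v,z):
    d=T[:3,:3]@np.array([(u-cx)/f,-(v-cy)/f,-1]); return (T[:3,3]+d*(z-T[2,3])/d[2]).round(4)
E
python3 - <<'E'
from h import *
D=np.load("w1.npz"); a=[D["T"],float(D["fx"]),float(D["cx"]),float(D["cy"])]
for q in [(314,333),(340,332),(303,52),(338,51),(376,332),(404,331),(381,48),(416,48)]: print(q,ray(*a,*q,.042))
for q in [(428,317),(443,51)]: print(q,ray(*a,*q,.012))
E
```

```text
(314, 333) [0.4616 0.327  0.042 ]
(340, 332) [0.4379 0.3226 0.042 ]
(303, 52) [0.5011 0.0929 0.042 ]
(338, 51) [0.4757 0.0886 0.042 ]
(376, 332) [0.405  0.3179 0.042 ]
(404, 331) [0.3796 0.3133 0.042 ]
(381, 48) [0.4447 0.0822 0.042 ]
(416, 48) [0.4192 0.0785 0.042 ]
(428, 317) [0.35   0.3114 0.012 ]
(443, 51) [0.3916 0.0736 0.012 ]
```

```bash
python3 - <<'E'
from h import *
print(plan([.4691,.2078,.024],-80.55))
E
```

```text
(array([ -1.6,   0.3, 207.3]), np.float64(-1.28), 'heading', np.float64(-81.83), 'q6', np.float64(-0.66))
```

>>> step_arm:
  series:
    - {"dx": -1.6, "dy": 0.3, "dz": 20, "spin": -1.3}
    - {"dx": -1.6, "dy": 0.3, "dz": 45, "spin": -1.3}
    - {"dx": -1.6, "dy": 0.3, "dz": 70, "spin": -1.3}
    - {"dx": -1.6, "dy": 0.3, "dz": 95, "spin": -1.3}
    - {"dx": -1.6, "dy": 0.3, "dz": 115, "spin": -1.3}
    - {"dx": -1.6, "dy": 0.3, "dz": 130, "spin": -1.3}
    - {"dx": -1.6, "dy": 0.3, "dz": 142, "spin": -1.3}
    - {"dx": -1.6, "dy": 0.3, "dz": 150, "spin": -1.3}
    - {"dx": -1.6, "dy": 0.3, "dz": 155, "spin": -1.3}
    - {"dx": -1.6, "dy": 0.3, "dz": 155, "spin": -1.3}
  gripper: 120
  squeeze: 20

```text
t: 3.8
tcp_pos: [0.4693, 0.207, 0.0761]
tool_rot: [2.395, -2.032, -0.0]
contact_force: [0.1, -0.3, -0.2]
finger_gap: 0.529
gripper_force: 0.0
```

```bash
python3 - <<'E'
from h import *
print(sensors.get_obs()["finger_gap"]*85, plan([.4691,.2078,.024],-80.55))
p,T=grab("wrist"); cv2.imwrite("pics/w2.png",p["image"])
for l in "outer_rib board_end".split(): print(l,tip(p,T,l,2))
E
```

```text
44.96051450833175 (array([-0.8,  0.1, 52.1]), np.float64(-0.06), 'heading', np.float64(-80.61), 'q6', np.float64(-0.64))
outer_rib [(array([0.4755, 0.206 , 0.0461]), 0.93)]
board_end [(array([0.4196, 0.317 , 0.0234]), 0.8), (array([0.3819, 0.1972, 0.021 ]), 0.6)]
```

View pics/w2.png

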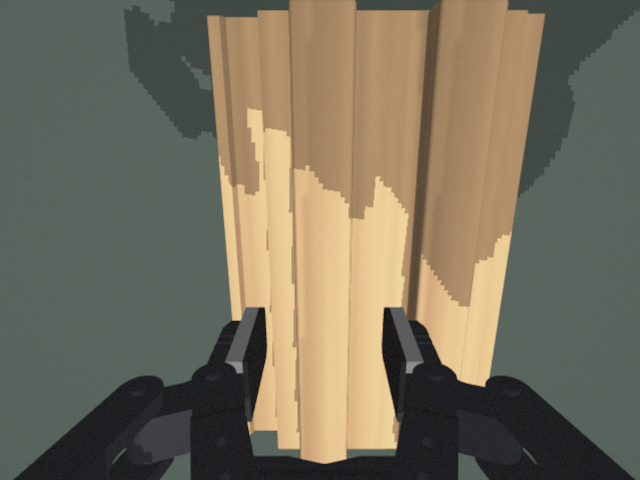

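>>> step_arm:
  series:
    - {"dx": -0.8, "dy": 0, "dz": 10, "spin": 0}
    - {"dx": -0.8, "dy": 0, "dz": 20, "spin": 0}
    - {"dx": -0.8, "dy": 0, "dz": 30, "spin": 0}
    - {"dx": -0.8, "dy": 0, "dz": 38, "spin": 0}
    - {"dx": -0.8, "dy": 0, "dz": 44, "spin": 0}
    - {"dx": -0.8, "dy": 0, "dz": 48, "spin": 0}
    - {"dx": -0.8, "dy": 0, "dz": 50, "spin": 0}
    - {"dx": -0.8, "dy": 0, "dz": 51, "spin": 0}
    - {"dx": -0.8, "dy": 0, "dz": 51, "spin": 0}
    - {"dx": -0.8, "dy": 0, "dz": 51, "spin": 0}

```text
t: 4.95
tcp_pos: [0.4695, 0.208, 0.0257]
tool_rot: [-2.395, 2.032, -0.0]
contact_force: [0.2, -0.1, 0.4]
finger_gap: 0.53
gripper_force: 0.0
```

>>> step_arm:
  series:
    - {"dx": 0, "dy": 0, "dz": 0, "spin": 0}
    - {"dx": 0, "dy": 0, "dz": 0, "spin": 0}
    - {"dx": 0, "dy": 0, "dz": 0, "spin": 0}
    - {"dx": 0, "dy": 0, "dz": 0, "spin": 0}
    - {"dx": 0, "dy": 0, "dz": -5, "spin": 0}
    - {"dx": 0, "dy": 0, "dz": -15, "spin": 0}
    - {"dx": 0, "dy": 0, "dz": -30, "spin": 0}
    - {"dx": 0, "dy": 0, "dz": -40, "spin": 0}
    - {"dx": 0, "dy": 0, "dz": -45, "spin": 0}
    - {"dx": 0, "dy": 0, "dz": -45, "spin": 0}
  gripper: 255
  squeeze: 20

```text
t: 5.95
tcp_pos: [0.4697, 0.2082, 0.0715]
tool_rot: [-2.394, 2.031, -0.0]
contact_force: [-0.4, 0.2, -4.5]
finger_gap: 0.297
gripper_force: 23.0
```

```bash
python3 - <<'E'
from h import *
o=sensors.get_obs();print(o["finger_gap"]*85,o["gripper_force"],o["contact_force"],o["wrist_torque"],o["tcp_pos"])
p,T=grab("side")
cv2.imwrite("pics/s3.png",cv2.resize(p["image"][100:280,180:420],None,fx=3,fy=3))
for l in "board shoulder outer_rib board_end".split(): print(l,tip(p,T,l,2))
E
```

```text
25.240198973448763 22.979334890842438 [-0.38652227  0.18164288 -4.54252764] [-0.00817864 -0.1046887  -0.008963  ] [0.46967525 0.20824395 0.07151407]
board [(array([0.4411, 0.2016, 0.0453]), 0.65)]
shoulder [(array([0.3883, 0.1902, 0.0629]), 0.62), (array([0.7892, 0.0814, 0.0008]), 0.28)]
outer_rib [(array([0.4706, 0.2054, 0.0868]), 0.69)]
board_end [(array([0.4239, 0.3239, 0.0671]), 0.7)]
```

View pics/s3.png

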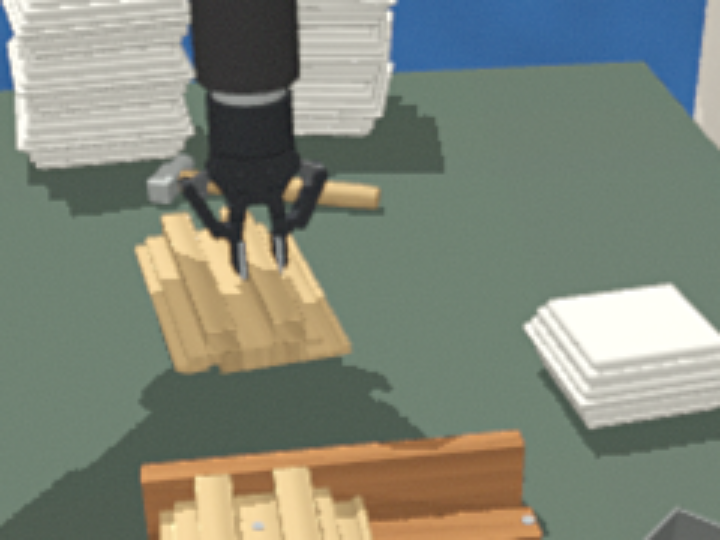

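>>> step_arm:
  series:
    - {"dx": 0, "dy": 0, "dz": 5, "spin": 0}
    - {"dx": 0, "dy": 0, "dz": 10, "spin": 0}
    - {"dx": 0, "dy": 0, "dz": 10, "spin": 0}
    - {"dx": 0, "dy": 0, "dz": 10, "spin": 0}
    - {"dx": 0, "dy": 0, "dz": 10, "spin": 0}
    - {"dx": 0, "dy": 0, "dz": 10, "spin": 0}
    - {"dx": 0, "dy": 0, "dz": 10, "spin": 0}
    - {"dx": 0, "dy": 0, "dz": 10, "spin": 0}
    - {"dx": 0, "dy": 0, "dz": 10, "spin": 0}
    - {"dx": 0, "dy": 0, "dz": 10, "spin": 0}
  gripper: 174
  squeeze: 20

```text
t: 7.2
tcp_pos: [0.4693, 0.2078, 0.0603]
tool_rot: [2.396, -2.032, 0.0]
contact_force: [0.5, 0.3, -0.1]
finger_gap: 0.319
gripper_force: 0.0
```

```bash
cat >> h.py <<'E'
def st():
    o=sensors.get_obs();print("t",o["t"],"gap",round(o["finger_gap"]*85,2),"gf",round(o["gripper_force"],2),"F",o["contact_force"].round(2),"M",o["wrist_torque"].round(3),"p",o["tcp_pos"].round(4))
E
python3 -c "
from h import *
st()"
```

```text
t 7.2 gap 27.12 gf 0.0 F [ 0.45  0.27 -0.13] M [-0.023  0.029  0.015] p [0.4693 0.2078 0.0603]
```

```bash
python3 - <<'E'
from h import *
p,T=grab("side")
cv2.imwrite("pics/s4.png",cv2.resize(p["image"][140:270,200:340],None,fx=4,fy=4))
for l in "board shoulder outer_rib board_end".split(): print(l,tip(p,T,l,1))
E
```

```text
board [(array([ 4.425e-01,  2.005e-01, -3.000e-04]), 0.62)]
shoulder [(array([0.3895, 0.192 , 0.0179]), 0.87)]
outer_rib [(array([0.472 , 0.2028, 0.039 ]), 0.62)]
board_end [(array([0.4233, 0.3275, 0.0199]), 0.57)]
```

View pics/s4.png

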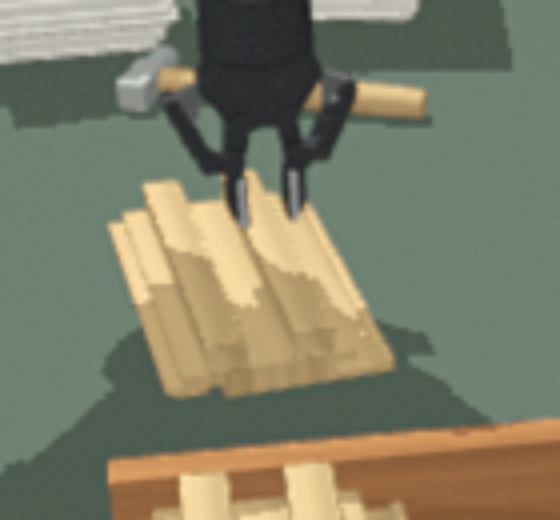

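>>> step_arm:
  series:
    - {"dx": 0, "dy": 0, "dz": 10, "spin": 0}
    - {"dx": 0, "dy": 0, "dz": 20, "spin": 0}
    - {"dx": 0, "dy": 0, "dz": 27, "spin": 0}
    - {"dx": 0, "dy": 0, "dz": 29, "spin": 0}
    - {"dx": 0, "dy": 0, "dz": 29, "spin": 0}
    - {"dx": 0, "dy": 0, "dz": 29, "spin": 0}
    - {"dx": 0, "dy": 0, "dz": 29, "spin": 0}
    - {"dx": 0, "dy": 0, "dz": 29, "spin": 0}
    - {"dx": 0, "dy": 0, "dz": 29, "spin": 0}
    - {"dx": 0, "dy": 0, "dz": 29, "spin": 0}

```text
t: 8.45
tcp_pos: [0.4711, 0.2083, 0.0401]
tool_rot: [-2.395, 2.027, -0.007]
contact_force: [-26.7, -6.1, 49.9]
finger_gap: 0.318
gripper_force: 24.7
```

>>> step_arm:
  series:
    - {"dx": 0, "dy": 0, "dz": 0, "spin": 0}
    - {"dx": 0, "dy": 0, "dz": 0, "spin": 0}
    - {"dx": 0, "dy": 0, "dz": 0, "spin": 0}
    - {"dx": 0, "dy": 0, "dz": -10, "spin": 0}
    - {"dx": 0, "dy": 0, "dz": -20, "spin": 0}
    - {"dx": 0, "dy": 0, "dz": -30, "spin": 0}
    - {"dx": 0, "dy": 0, "dz": -34, "spin": 0}
    - {"dx": 0, "dy": 0, "dz": -34, "spin": 0}
    - {"dx": 0, "dy": 0, "dz": -34, "spin": 0}
    - {"dx": 0, "dy": 0, "dz": -34, "spin": 0}
  gripper: 183
  squeeze: 20

```text
t: 9.45
tcp_pos: [0.4689, 0.2076, 0.0644]
tool_rot: [2.395, -2.031, -0.0]
contact_force: [0.5, -0.3, 0.9]
finger_gap: 0.287
gripper_force: 0.0
```

```bash
python3 -c "
from h import *
st()"
```

```text
t 9.45 gap 24.42 gf 0.0 F [ 0.55 -0.32  0.94] M [ 0.027  0.008 -0.007] p [0.4689 0.2076 0.0644]
```

>>> step_arm:
  series:
    - {"dx": 0, "dy": 0, "dz": -10, "spin": 0}
    - {"dx": 0, "dy": 0, "dz": -20, "spin": 0}
    - {"dx": 0, "dy": 0, "dz": -20, "spin": 0}
    - {"dx": 0, "dy": 0, "dz": -20, "spin": 0}
    - {"dx": 0, "dy": 0, "dz": -20, "spin": 0}
    - {"dx": 0, "dy": 0, "dz": -20, "spin": 0}
    - {"dx": 0, "dy": 0, "dz": -20, "spin": 0}
    - {"dx": 0, "dy": 0, "dz": -20, "spin": 0}
    - {"dx": 0, "dy": 0, "dz": -20, "spin": 0}
    - {"dx": 0, "dy": 0, "dz": -20, "spin": 0}
  gripper: 130

```text
t: 10.45
tcp_pos: [0.4693, 0.2078, 0.0852]
tool_rot: [2.396, -2.032, 0.0]
contact_force: [-0.2, -0.7, -1.0]
finger_gap: 0.491
gripper_force: 0.0
```

```bash
python3 - <<'E'
from h import *
st(); p,T=grab("wrist"); cv2.imwrite("pics/w5.png",p["image"])
np.savez("w5.npz",T=T,fx=p["fx"],cx=p["cx"],cy=p["cy"])
for l in "board outer_rib board_end shoulder".split(): print(l,tip(p,T,l,2))
p,T=grab("side")
for l in "board outer_rib board_end shoulder".split(): print(l,tip(p,T,l,2))
E
```

```text
t 10.45 gap 41.72 gf 0.0 F [-0.15 -0.74 -0.99] M [-0.061  0.008  0.025] p [0.4693 0.2078 0.0852]
board [(array([ 0.4438,  0.2039, -0.0035]), 0.55)]
outer_rib [(array([0.4768, 0.2085, 0.0441]), 0.73), (array([ 0.4428,  0.2041, -0.0025]), 0.22)]
board_end [(array([0.4158, 0.3221, 0.0224]), 0.56)]
shoulder [(array([0.3829, 0.1966, 0.0151]), 0.64)]
board [(array([ 0.4418,  0.1991, -0.0028]), 0.6), (array([0.4732, 0.2046, 0.0386]), 0.4)]
outer_rib [(array([0.4725, 0.2042, 0.0396]), 0.88)]
board_end [(array([ 0.5769, -0.0878,  0.0375]), 0.73), (array([0.4223, 0.3221, 0.0206]), 0.57)]
shoulder [(array([0.3893, 0.1932, 0.0163]), 0.67)]
```

View pics/w5.png

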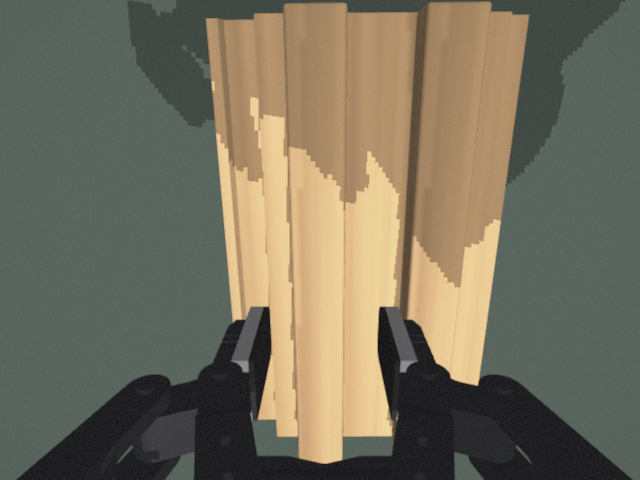

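>>> step_arm:
  series:
    - {"dx": 0, "dy": -2.5, "dz": 15, "spin": 0}
    - {"dx": 0, "dy": -2.5, "dz": 30, "spin": 0}
    - {"dx": 0, "dy": -2.5, "dz": 42, "spin": 0}
    - {"dx": 0, "dy": -2.5, "dz": 50, "spin": 0}
    - {"dx": 0, "dy": -2.5, "dz": 53, "spin": 0}
    - {"dx": 0, "dy": -2.5, "dz": 54, "spin": 0}
    - {"dx": 0, "dy": -2.5, "dz": 54, "spin": 0}
    - {"dx": 0, "dy": -2.5, "dz": 54, "spin": 0}
    - {"dx": 0, "dy": -2.5, "dz": 54, "spin": 0}
    - {"dx": 0, "dy": -2.5, "dz": 54, "spin": 0}

```text
t: 11.95
tcp_pos: [0.4719, 0.2084, 0.0317]
tool_rot: [-2.395, 2.032, -0.0]
contact_force: [0.2, -0.4, 0.7]
finger_gap: 0.49
gripper_force: 0.0
```

>>> step_arm:
  series:
    - {"dx": 0, "dy": 0, "dz": 0, "spin": 0}
    - {"dx": 0, "dy": 0, "dz": 0, "spin": 0}
    - {"dx": 0, "dy": 0, "dz": 0, "spin": 0}
    - {"dx": 0, "dy": 0, "dz": 0, "spin": 0}
    - {"dx": 0, "dy": 0, "dz": 0, "spin": 0}
    - {"dx": 0, "dy": 0, "dz": -10, "spin": 0}
    - {"dx": 0, "dy": 0, "dz": -20, "spin": 0}
    - {"dx": 0, "dy": 0, "dz": -30, "spin": 0}
    - {"dx": 0, "dy": 0, "dz": -34, "spin": 0}
    - {"dx": 0, "dy": 0, "dz": -34, "spin": 0}
  gripper: 183
  squeeze: 20

```text
t: 12.95
tcp_pos: [0.472, 0.2086, 0.0662]
tool_rot: [-2.395, 2.031, -0.0]
contact_force: [-0.4, 1.1, -5.0]
finger_gap: 0.298
gripper_force: 20.9
```

```bash
python3 -c "
from h import *
st()"
```

```text
t 12.95 gap 25.33 gf 20.93 F [-0.36  1.13 -4.96] M [ 0.012 -0.173 -0.041] p [0.472  0.2086 0.0662]
```

>>> step_arm:
  series:
    - {"dx": 0, "dy": 0, "dz": 0, "spin": 0}
    - {"dx": 0, "dy": 0, "dz": 0, "spin": 0}
    - {"dx": 0, "dy": 0, "dz": 0, "spin": 0}
    - {"dx": 0, "dy": 0, "dz": 0, "spin": 0}
    - {"dx": 0, "dy": 0, "dz": 0, "spin": 0}
    - {"dx": 0, "dy": 0, "dz": 0, "spin": 0}
    - {"dx": 0, "dy": 0, "dz": 0, "spin": 0}
    - {"dx": 0, "dy": 0, "dz": 0, "spin": 0}
    - {"dx": 0, "dy": 0, "dz": 0, "spin": 0}
    - {"dx": 0, "dy": 0, "dz": 0, "spin": 0}
  gripper: 181

```text
t: 13.95
tcp_pos: [0.4717, 0.2083, 0.0653]
tool_rot: [2.396, -2.032, 0.0]
contact_force: [-0.3, -0.4, -5.1]
finger_gap: 0.298
gripper_force: 20.9
```

```bash
python3 -c "
from h import *
st()
p,T=grab('side')
for l in 'board outer_rib board_end shoulder'.split(): print(l,tip(p,T,l,1))"
```

```text
t 13.95 gap 25.32 gf 20.92 F [-0.34 -0.43 -5.11] M [ 0.048 -0.142  0.004] p [0.4717 0.2083 0.0653]
board [(array([0.444 , 0.2025, 0.0318]), 0.9)]
outer_rib [(array([0.474 , 0.2065, 0.074 ]), 0.7)]
board_end [(array([0.4203, 0.324 , 0.0535]), 0.97)]
shoulder [(array([0.3882, 0.1911, 0.0477]), 0.97)]
```

>>> step_arm:
  series:
    - {"dx": 0, "dy": 0, "dz": 0, "spin": 0}
    - {"dx": 0, "dy": 0, "dz": 0, "spin": 0}
    - {"dx": 0, "dy": 0, "dz": 0, "spin": 0}
    - {"dx": 0, "dy": 0, "dz": 0, "spin": 0}
    - {"dx": 0, "dy": 0, "dz": 0, "spin": 0}
    - {"dx": 0, "dy": 0, "dz": 0, "spin": 0}
    - {"dx": 0, "dy": 0, "dz": 0, "spin": 0}
    - {"dx": 0, "dy": 0, "dz": 0, "spin": 0}
    - {"dx": 0, "dy": 0, "dz": 0, "spin": 0}
    - {"dx": 0, "dy": 0, "dz": 0, "spin": 0}
  gripper: 179

```text
t: 15.2
tcp_pos: [0.4717, 0.2082, 0.0653]
tool_rot: [2.396, -2.032, 0.0]
contact_force: [0.6, -0.4, -5.6]
finger_gap: 0.302
gripper_force: 15.6
```

```bash
python3 -c "
from h import *
st()
p,T=grab('side')
for l in 'board outer_rib board_end shoulder'.split(): print(l,tip(p,T,l,1))"
```

```text
t 15.2 gap 25.65 gf 15.64 F [ 0.61 -0.38 -5.59] M [ 0.075 -0.121  0.019] p [0.4717 0.2082 0.0653]
board [(array([0.4437, 0.1981, 0.0321]), 0.71)]
outer_rib [(array([0.4725, 0.2055, 0.0733]), 0.73)]
board_end [(array([0.4221, 0.3224, 0.0537]), 0.74)]
shoulder [(array([0.3872, 0.1909, 0.0483]), 0.75)]
```

>>> step_arm:
  series:
    - {"dx": 0, "dy": 0, "dz": 0, "spin": 0}
    - {"dx": 0, "dy": 0, "dz": 0, "spin": 0}
    - {"dx": 0, "dy": 0, "dz": 0, "spin": 0}
    - {"dx": 0, "dy": 0, "dz": 0, "spin": 0}
    - {"dx": 0, "dy": 0, "dz": 0, "spin": 0}
    - {"dx": 0, "dy": 0, "dz": 0, "spin": 0}
    - {"dx": 0, "dy": 0, "dz": 0, "spin": 0}
    - {"dx": 0, "dy": 0, "dz": 0, "spin": 0}
    - {"dx": 0, "dy": 0, "dz": 0, "spin": 0}
    - {"dx": 0, "dy": 0, "dz": 0, "spin": 0}
  gripper: 178

```text
t: 16.45
tcp_pos: [0.4718, 0.2082, 0.0653]
tool_rot: [2.396, -2.032, 0.0]
contact_force: [0.9, -0.7, -5.2]
finger_gap: 0.303
gripper_force: 9.1
```

```bash
python3 -c "
from h import *
st()
p,T=grab('side')
for l in 'board outer_rib board_end shoulder'.split(): print(l,tip(p,T,l,1))"
```

```text
t 16.45 gap 25.75 gf 9.1 F [ 0.85 -0.72 -5.21] M [ 0.024 -0.146  0.025] p [0.4718 0.2082 0.0653]
board [(array([0.4449, 0.2017, 0.0289]), 0.65)]
outer_rib [(array([0.4729, 0.2043, 0.071 ]), 0.72)]
board_end [(array([0.426 , 0.3222, 0.0528]), 0.61)]
shoulder [(array([0.39  , 0.1907, 0.0452]), 0.59)]
```

>>> step_arm:
  series:
    - {"dx": 0, "dy": 0, "dz": 0, "spin": 0}
    - {"dx": 0, "dy": 0, "dz": 0, "spin": 0}
    - {"dx": 0, "dy": 0, "dz": 0, "spin": 0}
    - {"dx": 0, "dy": 0, "dz": 0, "spin": 0}
    - {"dx": 0, "dy": 0, "dz": 0, "spin": 0}
    - {"dx": 0, "dy": 0, "dz": 0, "spin": 0}
    - {"dx": 0, "dy": 0, "dz": 0, "spin": 0}
    - {"dx": 0, "dy": 0, "dz": 0, "spin": 0}
    - {"dx": 0, "dy": 0, "dz": 0, "spin": 0}
    - {"dx": 0, "dy": 0, "dz": 0, "spin": 0}
  gripper: 177.5

```text
t: 17.7
tcp_pos: [0.4717, 0.2082, 0.0653]
tool_rot: [2.396, -2.032, 0.0]
contact_force: [0.0, 0.6, -5.0]
finger_gap: 0.303
gripper_force: 8.1
```

```bash
python3 -c "
from h import *
st()
p,T=grab('side')
for l in 'board outer_rib board_end shoulder'.split(): print(l,tip(p,T,l,1))"
```

```text
t 17.7 gap 25.74 gf 8.08 F [ 0.01  0.57 -5.  ] M [ 0.017 -0.091  0.002] p [0.4717 0.2082 0.0653]
board [(array([0.4413, 0.2008, 0.0318]), 0.97)]
outer_rib [(array([0.4701, 0.2048, 0.0743]), 0.64)]
board_end [(array([0.4249, 0.3233, 0.0533]), 0.74)]
shoulder [(array([0.3923, 0.1909, 0.0452]), 0.71)]
```

>>> step_arm:
  series:
    - {"dx": 0, "dy": 0, "dz": 0, "spin": 0}
    - {"dx": 0, "dy": 0, "dz": 0, "spin": 0}
    - {"dx": 0, "dy": 0, "dz": 0, "spin": 0}
    - {"dx": 0, "dy": 0, "dz": 0, "spin": 0}
    - {"dx": 0, "dy": 0, "dz": 0, "spin": 0}
    - {"dx": 0, "dy": 0, "dz": 0, "spin": 0}
    - {"dx": 0, "dy": 0, "dz": 0, "spin": 0}
    - {"dx": 0, "dy": 0, "dz": 0, "spin": 0}
    - {"dx": 0, "dy": 0, "dz": 0, "spin": 0}
    - {"dx": 0, "dy": 0, "dz": 0, "spin": 0}
  gripper: 177

```text
t: 18.95
tcp_pos: [0.4717, 0.2082, 0.0653]
tool_rot: [2.396, -2.032, 0.0]
contact_force: [0.2, 0.8, -4.6]
finger_gap: 0.304
gripper_force: 8.4
```

```bash
python3 -c "
from h import *
st()
p,T=grab('side')
for l in 'board outer_rib board_end shoulder'.split(): print(l,tip(p,T,l,1))"
```

```text
t 18.95 gap 25.85 gf 8.42 F [ 0.17  0.77 -4.6 ] M [ 0.093 -0.12   0.012] p [0.4717 0.2082 0.0653]
board [(array([0.4459, 0.2015, 0.0286]), 0.91)]
outer_rib [(array([0.4723, 0.2062, 0.0736]), 0.64)]
board_end [(array([0.4274, 0.3267, 0.0503]), 0.93)]
shoulder [(array([0.3931, 0.1934, 0.0417]), 0.6)]
```

>>> step_arm:
  series:
    - {"dx": 0, "dy": 0, "dz": 0, "spin": 0}
    - {"dx": 0, "dy": 0, "dz": 0, "spin": 0}
    - {"dx": 0, "dy": 0, "dz": 0, "spin": 0}
    - {"dx": 0, "dy": 0, "dz": 0, "spin": 0}
    - {"dx": 0, "dy": 0, "dz": 0, "spin": 0}
    - {"dx": 0, "dy": 0, "dz": 0, "spin": 0}
    - {"dx": 0, "dy": 0, "dz": 0, "spin": 0}
    - {"dx": 0, "dy": 0, "dz": 0, "spin": 0}
    - {"dx": 0, "dy": 0, "dz": 0, "spin": 0}
    - {"dx": 0, "dy": 0, "dz": 0, "spin": 0}
  gripper: 176

```text
t: 20.2
tcp_pos: [0.4717, 0.2083, 0.0653]
tool_rot: [2.396, -2.032, 0.0]
contact_force: [0.4, -0.1, -5.6]
finger_gap: 0.306
gripper_force: 9.4
```

```bash
python3 -c "
from h import *
st()
p,T=grab('side')
for l in 'board outer_rib board_end shoulder'.split(): print(l,tip(p,T,l,1))"
```

```text
t 20.2 gap 26.02 gf 9.44 F [ 0.38 -0.08 -5.61] M [-0.009 -0.076  0.006] p [0.4717 0.2083 0.0653]
board [(array([0.4495, 0.2027, 0.0242]), 0.79)]
outer_rib [(array([0.4718, 0.2067, 0.0708]), 0.75)]
board_end [(array([0.4274, 0.3249, 0.0466]), 0.65)]
shoulder [(array([0.3942, 0.1947, 0.0338]), 0.67)]
```

>>> step_arm:
  series:
    - {"dx": 0, "dy": 0, "dz": 0, "spin": 0}
    - {"dx": 0, "dy": 0, "dz": 0, "spin": 0}
    - {"dx": 0, "dy": 0, "dz": 0, "spin": 0}
    - {"dx": 0, "dy": 0, "dz": 0, "spin": 0}
    - {"dx": 0, "dy": 0, "dz": 0, "spin": 0}
    - {"dx": 0, "dy": 0, "dz": 0, "spin": 0}
    - {"dx": 0, "dy": 0, "dz": 0, "spin": 0}
    - {"dx": 0, "dy": 0, "dz": 0, "spin": 0}
    - {"dx": 0, "dy": 0, "dz": 0, "spin": 0}
    - {"dx": 0, "dy": 0, "dz": 0, "spin": 0}
  gripper: 175.3

```text
t: 21.45
tcp_pos: [0.4718, 0.2082, 0.0653]
tool_rot: [2.396, -2.032, 0.0]
contact_force: [0.2, -0.1, -5.0]
finger_gap: 0.31
gripper_force: 7.7
```

```bash
python3 -c "
from h import *
st()
p,T=grab('side')
for l in 'board outer_rib board_end shoulder tongue_nose'.split(): print(l,tip(p,T,l,1))"
```

```text
t 21.45 gap 26.31 gf 7.68 F [ 0.21 -0.12 -5.04] M [ 0.012 -0.058 -0.012] p [0.4718 0.2082 0.0653]
board [(array([0.4499, 0.2049, 0.0263]), 0.65)]
outer_rib [(array([0.4697, 0.2044, 0.0705]), 0.74)]
board_end [(array([0.4265, 0.3261, 0.0443]), 0.81)]
shoulder [(array([0.3951, 0.1937, 0.0293]), 0.79)]
tongue_nose [(array([0.3824, 0.1928, 0.0235]), 0.85)]
```

>>> step_arm:
  series:
    - {"dx": 0, "dy": 0, "dz": 0, "spin": 0}
    - {"dx": 0, "dy": 0, "dz": 0, "spin": 0}
    - {"dx": 0, "dy": 0, "dz": 0, "spin": 0}
    - {"dx": 0, "dy": 0, "dz": 0, "spin": 0}
    - {"dx": 0, "dy": 0, "dz": 0, "spin": 0}
    - {"dx": 0, "dy": 0, "dz": 0, "spin": 0}
    - {"dx": 0, "dy": 0, "dz": 0, "spin": 0}
    - {"dx": 0, "dy": 0, "dz": 0, "spin": 0}
    - {"dx": 0, "dy": 0, "dz": 0, "spin": 0}
    - {"dx": 0, "dy": 0, "dz": 0, "spin": 0}
  gripper: 174.5

```text
t: 22.75
tcp_pos: [0.4717, 0.2082, 0.0653]
tool_rot: [2.396, -2.032, 0.0]
contact_force: [-0.4, -0.0, 0.2]
finger_gap: 0.319
gripper_force: 0.0
```

```bash
python3 -c "
from h import *
st()
p,T=grab('side')
for l in 'board outer_rib board_end shoulder tongue_nose'.split(): print(l,tip(p,T,l,1))"
```

```text
t 22.75 gap 27.15 gf 0.0 F [-0.44 -0.04  0.15] M [ 0.007  0.006 -0.019] p [0.4717 0.2082 0.0653]
board [(array([ 0.4582,  0.2067, -0.0017]), 0.71)]
outer_rib [(array([0.489 , 0.2073, 0.0413]), 0.95)]
board_end [(array([0.4415, 0.3279, 0.0221]), 0.61)]
shoulder [(array([0.4023, 0.1967, 0.0183]), 0.78)]
tongue_nose [(array([0.3889, 0.1955, 0.0086]), 0.83)]
```

>>> step_arm:
  series:
    - {"dx": 0, "dy": -3, "dz": -15, "spin": 0}
    - {"dx": 0, "dy": -8, "dz": -30, "spin": 0}
    - {"dx": 0, "dy": -12, "dz": -35, "spin": 0}
    - {"dx": 0, "dy": -16, "dz": -35, "spin": 0}
    - {"dx": 0, "dy": -16, "dz": -35, "spin": 0}
    - {"dx": 0, "dy": -16, "dz": -35, "spin": 0}
    - {"dx": 0, "dy": -16, "dz": -35, "spin": 0}
    - {"dx": 0, "dy": -16, "dz": -35, "spin": 0}
    - {"dx": 0, "dy": -16, "dz": -35, "spin": 0}
    - {"dx": 0, "dy": -16, "dz": -35, "spin": 0}
  gripper: 125

```text
t: 24.05
tcp_pos: [0.4875, 0.2108, 0.1003]
tool_rot: [2.396, -2.032, 0.0]
contact_force: [-0.0, -0.0, -0.8]
finger_gap: 0.509
gripper_force: 0.0
```

```bash
python3 - <<'E'
from h import *
st(); p,T=grab("wrist"); cv2.imwrite("pics/w6.png",p["image"])
np.savez("w6.npz",T=T,fx=p["fx"],cx=p["cx"],cy=p["cy"])
for l in "board outer_rib board_end".split(): print(l,tip(p,T,l,1))
E
```

```text
t 24.05 gap 43.28 gf 0.0 F [-0.03 -0.01 -0.85] M [ 0.022 -0.02   0.015] p [0.4875 0.2108 0.1003]
board [(array([ 0.458 ,  0.2068, -0.002 ]), 0.62)]
outer_rib []
board_end [(array([0.4346, 0.3218, 0.0221]), 0.96)]
```

View pics/w6.png

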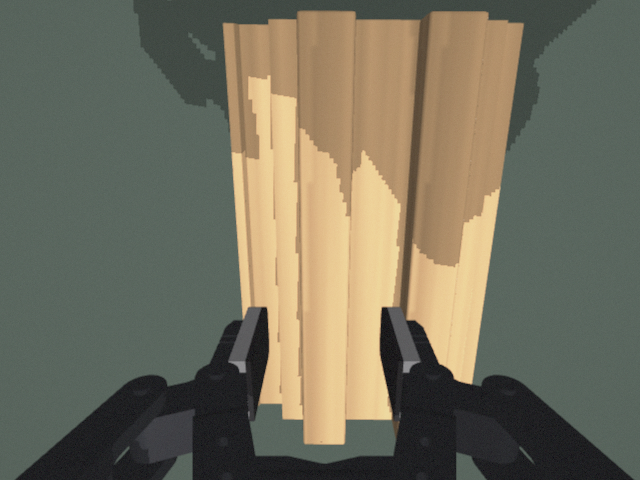

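```bash
python3 - <<'E'
from h import *
D=np.load("w6.npz"); a=[D["T"],float(D["fx"]),float(D["cx"]),float(D["cy"])]
P=[ray(*a,*q,.042) for q in [(304,443),(345,443),(298,13),(355,13)]]
A=(P[0]+P[1])/2;B=(P[2]+P[3])/2; print(A,B,(A+B)/2,np.linalg.norm(A-B),np.degrees(np.arctan2(*(A-B)[1::-1])))
m=(A+B)/2
print(plan([m[0],m[1],.0225],np.degrees(np.arctan2(*(A-B)[1::-1]))-180))
E
```

```text
[0.46765 0.32805 0.042  ] [0.50555 0.0935  0.042  ] [0.4866   0.210775 0.042   ] 0.23759232416052503 99.17885868662528
(array([-0.1,  0.9, 77.8]), np.float64(0.21), 'heading', np.float64(-80.61), 'q6', np.float64(-0.62))
```

>>> step_arm:
  series:
    - {"dx": 0, "dy": 0.6, "dz": 20, "spin": 0}
    - {"dx": 0, "dy": 0.6, "dz": 38, "spin": 0}
    - {"dx": 0, "dy": 0.6, "dz": 54, "spin": 0}
    - {"dx": 0, "dy": 0.6, "dz": 66, "spin": 0}
    - {"dx": 0, "dy": 0.6, "dz": 74, "spin": 0}
    - {"dx": 0, "dy": 0.6, "dz": 77, "spin": 0}
    - {"dx": 0, "dy": 0.6, "dz": 77.5, "spin": 0}
    - {"dx": 0, "dy": 0.6, "dz": 77.5, "spin": 0}
    - {"dx": 0, "dy": 0.6, "dz": 77.5, "spin": 0}
    - {"dx": 0, "dy": 0.6, "dz": 77.5, "spin": 0}

```text
t: 25.25
tcp_pos: [0.4872, 0.2109, 0.0234]
tool_rot: [-2.395, 2.032, -0.0]
contact_force: [0.9, -0.4, 0.5]
finger_gap: 0.512
gripper_force: 0.0
```

>>> step_arm:
  series:
    - {"dx": 0, "dy": 0, "dz": 0, "spin": 0}
    - {"dx": 0, "dy": 0, "dz": 0, "spin": 0}
    - {"dx": 0, "dy": 0, "dz": 0, "spin": 0}
    - {"dx": 0, "dy": 0, "dz": 0, "spin": 0}
    - {"dx": 0, "dy": 0, "dz": 0, "spin": 0}
    - {"dx": 0, "dy": 0, "dz": -10, "spin": 0}
    - {"dx": 0, "dy": 0, "dz": -25, "spin": 0}
    - {"dx": 0, "dy": 0, "dz": -36, "spin": 0}
    - {"dx": 0, "dy": 0, "dz": -38, "spin": 0}
    - {"dx": 0, "dy": 0, "dz": -38, "spin": 0}
  gripper: 179
  squeeze: 20

```text
t: 26.25
tcp_pos: [0.487, 0.211, 0.0614]
tool_rot: [-2.395, 2.032, 0.0]
contact_force: [-0.2, -0.2, -4.9]
finger_gap: 0.299
gripper_force: 12.8
```

>>> step_arm:
  series:
    - {"dx": 0, "dy": 0, "dz": 0, "spin": 0}
    - {"dx": 0, "dy": 0, "dz": 0, "spin": 0}
    - {"dx": 0, "dy": 0, "dz": 0, "spin": 0}
    - {"dx": 0, "dy": 0, "dz": 0, "spin": 0}
    - {"dx": 0, "dy": 0, "dz": 0, "spin": 0}
    - {"dx": 0, "dy": 0, "dz": 0, "spin": 0}
    - {"dx": 0, "dy": 0, "dz": 0, "spin": 0}
    - {"dx": 0, "dy": 0, "dz": 0, "spin": 0}
    - {"dx": 0, "dy": 0, "dz": 0, "spin": 0}
    - {"dx": 0, "dy": 0, "dz": 0, "spin": 0}
  gripper: 176.5

```text
t: 27.25
tcp_pos: [0.4869, 0.2107, 0.0608]
tool_rot: [2.396, -2.032, 0.0]
contact_force: [-0.6, 0.0, -0.1]
finger_gap: 0.307
gripper_force: 0.0
```

```bash
cat >> h.py <<'E'
def chk():
    st(); p,T=grab('side')
    for l in 'board outer_rib board_end shoulder tongue_nose'.split(): print(l,tip(p,T,l,1))
E
python3 -c "
from h import *
chk()"
```

```text
t 27.25 gap 26.11 gf 0.0 F [-0.63  0.03 -0.14] M [-0.014 -0.023  0.011] p [0.4869 0.2107 0.0608]
board [(array([0.4599, 0.1984, 0.0009]), 0.86)]
outer_rib [(array([0.4891, 0.2038, 0.039 ]), 0.63)]
board_end [(array([0.4461, 0.3225, 0.0215]), 0.86)]
shoulder [(array([0.4072, 0.192 , 0.0165]), 0.78)]
tongue_nose []
```

>>> step_arm:
  series:
    - {"dx": 0, "dy": 0, "dz": 0, "spin": 0}
    - {"dx": 0, "dy": 0, "dz": 0, "spin": 0}
    - {"dx": 0, "dy": 0, "dz": 0, "spin": 0}
    - {"dx": 0, "dy": 0, "dz": 8, "spin": 0}
    - {"dx": 0, "dy": 0, "dz": 18, "spin": 0}
    - {"dx": 0, "dy": 0, "dz": 26, "spin": 0}
    - {"dx": 0, "dy": 0, "dz": 30, "spin": 0}
    - {"dx": 0, "dy": 0, "dz": 31, "spin": 0}
    - {"dx": 0, "dy": 0, "dz": 31, "spin": 0}
    - {"dx": 0, "dy": 0, "dz": 31, "spin": 0}
  gripper: 130

```text
t: 28.55
tcp_pos: [0.4872, 0.2109, 0.0302]
tool_rot: [-2.395, 2.032, -0.001]
contact_force: [0.8, 0.1, -0.1]
finger_gap: 0.488
gripper_force: 0.0
```

>>> step_arm:
  series:
    - {"dx": 0, "dy": 0, "dz": 0, "spin": 0}
    - {"dx": 0, "dy": 0, "dz": 0, "spin": 0}
    - {"dx": 0, "dy": 0, "dz": 0, "spin": 0}
    - {"dx": 0, "dy": 0, "dz": 0, "spin": 0}
    - {"dx": 0, "dy": 0, "dz": 0, "spin": 0}
    - {"dx": 0, "dy": 0, "dz": -8, "spin": 0}
    - {"dx": 0, "dy": 0, "dz": -20, "spin": 0}
    - {"dx": 0, "dy": 0, "dz": -32, "spin": 0}
    - {"dx": 0, "dy": 0, "dz": -37, "spin": 0}
    - {"dx": 0, "dy": 0, "dz": -38, "spin": 0}
  gripper: 179
  squeeze: 20

```text
t: 29.55
tcp_pos: [0.4872, 0.2111, 0.0688]
tool_rot: [-2.395, 2.031, -0.0]
contact_force: [-0.2, 0.3, -5.6]
finger_gap: 0.305
gripper_force: 11.1
```

>>> step_arm:
  series:
    - {"dx": 0, "dy": 0, "dz": 0, "spin": 0}
    - {"dx": 0, "dy": 0, "dz": 0, "spin": 0}
    - {"dx": 0, "dy": 0, "dz": 0, "spin": 0}
    - {"dx": 0, "dy": 0, "dz": 0, "spin": 0}
    - {"dx": 0, "dy": 0, "dz": 0, "spin": 0}
    - {"dx": 0, "dy": 0, "dz": 0, "spin": 0}
    - {"dx": 0, "dy": 0, "dz": 0, "spin": 0}
    - {"dx": 0, "dy": 0, "dz": 0, "spin": 0}
    - {"dx": 0, "dy": 0, "dz": 0, "spin": 0}
    - {"dx": 0, "dy": 0, "dz": 0, "spin": 0}
  gripper: 177.6

```text
t: 30.55
tcp_pos: [0.4869, 0.2108, 0.0678]
tool_rot: [2.396, -2.032, 0.0]
contact_force: [0.6, 0.5, -5.0]
finger_gap: 0.303
gripper_force: 9.2
```

```bash
python3 -c "
from h import *
st()"
```

```text
t 30.55 gap 25.74 gf 9.2 F [ 0.6   0.45 -4.95] M [ 0.077 -0.153  0.067] p [0.4869 0.2108 0.0678]
```

>>> step_arm:
  series:
    - {"dx": 0, "dy": 0, "dz": 0, "spin": 0}
    - {"dx": 0, "dy": 0, "dz": 0, "spin": 0}
    - {"dx": 0, "dy": 0, "dz": 0, "spin": 0}
    - {"dx": 0, "dy": 0, "dz": 0, "spin": 0}
    - {"dx": 0, "dy": 0, "dz": 0, "spin": 0}
    - {"dx": 0, "dy": 0, "dz": 0, "spin": 0}
    - {"dx": 0, "dy": 0, "dz": 0, "spin": 0}
    - {"dx": 0, "dy": 0, "dz": 0, "spin": 0}
    - {"dx": 0, "dy": 0, "dz": 0, "spin": 0}
    - {"dx": 0, "dy": 0, "dz": 0, "spin": 0}
  gripper: 176.7

```text
t: 31.55
tcp_pos: [0.4869, 0.2107, 0.0678]
tool_rot: [2.396, -2.032, 0.0]
contact_force: [0.6, -0.2, -4.9]
finger_gap: 0.305
gripper_force: 8.7
```

```bash
python3 -c "
from h import *
chk()"
```

```text
t 31.55 gap 25.93 gf 8.73 F [ 0.58 -0.17 -4.91] M [ 0.011 -0.176  0.025] p [0.4869 0.2107 0.0678]
board [(array([0.461 , 0.1996, 0.0309]), 0.79)]
outer_rib [(array([0.487 , 0.2038, 0.075 ]), 0.75)]
board_end [(array([0.443 , 0.3256, 0.0545]), 0.7)]
shoulder [(array([0.4066, 0.1917, 0.0434]), 0.85)]
tongue_nose [(array([0.395 , 0.1871, 0.035 ]), 0.68)]
```

>>> step_arm:
  series:
    - {"dx": 0, "dy": 0, "dz": 0, "spin": 0}
    - {"dx": 0, "dy": 0, "dz": 0, "spin": 0}
    - {"dx": 0, "dy": 0, "dz": 0, "spin": 0}
    - {"dx": 0, "dy": 0, "dz": 0, "spin": 0}
    - {"dx": 0, "dy": 0, "dz": 0, "spin": 0}
    - {"dx": 0, "dy": 0, "dz": 0, "spin": 0}
    - {"dx": 0, "dy": 0, "dz": 0, "spin": 0}
    - {"dx": 0, "dy": 0, "dz": 0, "spin": 0}
    - {"dx": 0, "dy": 0, "dz": 0, "spin": 0}
    - {"dx": 0, "dy": 0, "dz": 0, "spin": 0}
  gripper: 175.8

```text
t: 32.85
tcp_pos: [0.4869, 0.2108, 0.0678]
tool_rot: [2.396, -2.032, 0.0]
contact_force: [-0.0, -0.2, -4.8]
finger_gap: 0.311
gripper_force: 8.6
```

```bash
python3 -c "
from h import *
chk()"
```

```text
t 32.85 gap 26.47 gf 8.64 F [-0.01 -0.17 -4.84] M [ 0.028 -0.137 -0.022] p [0.4869 0.2108 0.0678]
board [(array([ 0.5238, -0.5255, -0.0072]), 0.55)]
outer_rib [(array([0.4653, 0.2038, 0.0281]), 0.63)]
board_end [(array([0.4421, 0.322 , 0.0547]), 0.58)]
shoulder []
tongue_nose [(array([0.3964, 0.1902, 0.0332]), 0.96)]
```

>>> step_arm:
  series:
    - {"dx": 0, "dy": 0, "dz": 0, "spin": 0}
    - {"dx": 0, "dy": 0, "dz": 0, "spin": 0}
    - {"dx": 0, "dy": 0, "dz": 0, "spin": 0}
    - {"dx": 0, "dy": 0, "dz": 0, "spin": 0}
    - {"dx": 0, "dy": 0, "dz": 0, "spin": 0}
    - {"dx": 0, "dy": 0, "dz": 0, "spin": 0}
    - {"dx": 0, "dy": 0, "dz": 0, "spin": 0}
    - {"dx": 0, "dy": 0, "dz": 0, "spin": 0}
    - {"dx": 0, "dy": 0, "dz": 0, "spin": 0}
    - {"dx": 0, "dy": 0, "dz": 0, "spin": 0}
  gripper: 174.9

```text
t: 34.15
tcp_pos: [0.4869, 0.2107, 0.0678]
tool_rot: [2.396, -2.032, 0.0]
contact_force: [0.3, -0.2, -5.2]
finger_gap: 0.312
gripper_force: 8.5
```

```bash
python3 -c "
from h import *
chk()"
```

```text
t 34.15 gap 26.56 gf 8.5 F [ 0.29 -0.21 -5.15] M [ 0.048 -0.077  0.028] p [0.4869 0.2107 0.0678]
board [(array([0.4643, 0.1995, 0.0284]), 0.91)]
outer_rib [(array([0.4867, 0.2022, 0.076 ]), 0.73)]
board_end [(array([0.4424, 0.3256, 0.0545]), 0.81)]
shoulder [(array([0.4087, 0.1903, 0.0321]), 0.76)]
tongue_nose [(array([0.3981, 0.1888, 0.029 ]), 0.84)]
```

>>> step_arm:
  series:
    - {"dx": 0, "dy": 0, "dz": 0, "spin": 0}
    - {"dx": 0, "dy": 0, "dz": 0, "spin": 0}
    - {"dx": 0, "dy": 0, "dz": -2, "spin": 0}
    - {"dx": 0, "dy": 0, "dz": -8, "spin": 0}
    - {"dx": 0, "dy": 0, "dz": -18, "spin": 0}
    - {"dx": 0, "dy": 0, "dz": -32, "spin": 0}
    - {"dx": 0, "dy": 0, "dz": -46, "spin": 0}
    - {"dx": 0, "dy": 0, "dz": -60, "spin": 0}
    - {"dx": 0, "dy": 0, "dz": -72, "spin": 0}
    - {"dx": 0, "dy": 0, "dz": -80, "spin": 0}
  gripper: 255
  squeeze: 45

```text
t: 35.45
tcp_pos: [0.4873, 0.211, 0.1497]
tool_rot: [-2.394, 2.031, -0.001]
contact_force: [-0.3, 0.0, -4.2]
finger_gap: 0.291
gripper_force: 43.8
```

```bash
python3 - <<'E'
from h import *
chk()
im=cv2.imread("pics/side0.png").astype(int)
p,T=grab("side"); np.savez("side.npz",T=T,fx=p["fx"],cx=p["cx"],cy=p["cy"]); a=[T,p["fx"],p["cx"],p["cy"]]
pts=[]
for u in range(236,350,3):
    c=im[235:275,u]; br=(c[:,2]-c[:,1]>25); r=np.argmax(br)
    if br.any(): pts.append((u,235+r))
pts=np.array(pts); k=np.polyfit(pts[:,0],pts[:,1],1); res=pts[:,1]-np.polyval(k,pts[:,0])
g=abs(res)<1.5; k=np.polyfit(pts[g,0],pts[g,1],1); print(len(pts),g.sum(),k)
A=ray(*a,236,np.polyval(k,236),.062);B=ray(*a,350,np.polyval(k,350),.062); print(A,B,np.degrees(np.arctan2(*(B-A)[1::-1])))
q,S=grab("scene")
for n in "joint_line post_face panel".split(): print(n,tip(p,T,n),tip(q,S,n))
p,T=grab("side");q,S=grab("scene")
for n in "joint_line post_face panel".split(): print(n,tip(p,T,n),tip(q,S,n))
E
```

```text
t 35.45 gap 24.76 gf 43.77 F [-0.28  0.02 -4.21] M [ 0.052 -0.105  0.032] p [0.4873 0.211  0.1497]
board [(array([0.4658, 0.2004, 0.1098]), 0.87)]
outer_rib [(array([0.4883, 0.2037, 0.1582]), 0.93)]
board_end [(array([0.4413, 0.3238, 0.1307]), 0.62)]
shoulder [(array([0.4118, 0.1916, 0.118 ]), 0.87)]
tongue_nose [(array([0.3989, 0.1905, 0.1069]), 0.66)]
38 4 [-1.000e-01  2.782e+02]
[ 0.3884 -0.0777  0.062 ] [ 0.6506 -0.0675  0.062 ] 2.227774265037435
joint_line [(array([ 0.5204, -0.2089,  0.0391]), 0.57)] [(array([ 0.5172, -0.2124,  0.0354]), 0.94)]
post_face [] [(array([ 0.5758, -0.0899,  0.0407]), 0.79)]
panel [(array([ 0.5173, -0.209 ,  0.0039]), 0.88)] [(array([ 5.142e-01, -2.121e-01, -4.000e-04]), 0.97)]
joint_line [(array([ 0.5201, -0.2076,  0.0398]), 0.75)] [(array([ 0.5131, -0.2132,  0.0367]), 0.96)]
post_face [(array([ 0.5758, -0.0886,  0.037 ]), 0.87)] [(array([ 0.5754, -0.0875,  0.0413]), 0.96)]
panel [(array([ 0.5152, -0.2113,  0.0018]), 0.71)] [(array([ 0.5173, -0.2135,  0.    ]), 0.89)]
```

```bash
python3 - <<'E'
from h import *
from scipy.stats import theilslopes
D=np.load("side.npz"); a=[D["T"],float(D["fx"]),float(D["cx"]),float(D["cy"])]
im=cv2.imread("pics/side0.png").astype(int)
print([tuple(im[r,300]) for r in range(240,275,3)])
sat=im[...,2]-im[...,0]
pts=[]
for u in range(236,350,2):
    d=np.diff(sat[241:262,u]); pts.append((u,241.5+np.argmax(d)))
pts=np.array(pts); s,i,_,_=theilslopes(pts[:,1],pts[:,0]); f=lambda u:s*u+i
print(s,i,np.median(abs(pts[:,1]-f(pts[:,0]))))
A=ray(*a,236,f(236),.062);B=ray(*a,350,f(350),.062); print(A,B,np.degrees(np.arctan2(*(B-A)[1::-1])))
E
```

```text
[(np.int64(113), np.int64(128), np.int64(109)), (np.int64(114), np.int64(128), np.int64(110)), (np.int64(115), np.int64(128), np.int64(108)), (np.int64(93), np.int64(149), np.int64(210)), (np.int64(87), np.int64(136), np.int64(193)), (np.int64(57), np.int64(91), np.int64(136)), (np.int64(60), np.int64(98), np.int64(146)), (np.int64(61), np.int64(100), np.int64(148)), (np.int64(61), np.int64(98), np.int64(144)), (np.int64(96), np.int64(142), np.int64(172)), (np.int64(151), np.int64(206), np.int64(234)), (np.int64(155), np.int64(209), np.int64(238))]
-0.09375 275.875 0.25
[ 0.3884 -0.0743  0.062 ] [ 0.6508 -0.0669  0.062 ] 1.6153827032722745
```

```bash
python3 - <<'E'
from h import *
print(plan([.6122,-.2157,.150],-88.7))
E
```

```text
(array([441.1, -54.1,  -2.2]), np.float64(8.08), 'heading', np.float64(-80.62), 'q6', np.float64(-0.62))
```

>>> step_arm:
  series:
    - {"dx": 15, "dy": -2, "dz": 0, "spin": 0}
    - {"dx": 45, "dy": -6, "dz": 0, "spin": 1}
    - {"dx": 85, "dy": -10, "dz": 0, "spin": 2}
    - {"dx": 130, "dy": -16, "dz": 0, "spin": 3}
    - {"dx": 178, "dy": -22, "dz": 0, "spin": 4}
    - {"dx": 226, "dy": -28, "dz": 0, "spin": 5}
    - {"dx": 274, "dy": -34, "dz": 0, "spin": 6}
    - {"dx": 322, "dy": -40, "dz": 0, "spin": 7}
    - {"dx": 366, "dy": -45, "dz": 0, "spin": 8}
    - {"dx": 402, "dy": -49, "dz": 0, "spin": 8}

```text
t: 37.55
tcp_pos: [0.6007, -0.1812, 0.1476]
tool_rot: [2.245, -2.196, 0.0]
contact_force: [0.8, 1.3, -5.1]
finger_gap: 0.288
gripper_force: 44.0
```

```bash
python3 - <<'E'
from h import *
st();print(plan([.6122,-.2157,.090],-88.7))
E
```

```text
t 37.55 gap 24.5 gf 43.98 F [ 0.81  1.34 -5.07] M [ 0.105 -0.212 -0.021] p [ 0.6007 -0.1812  0.1476]
(array([ 34.8, -10.7,  57.6]), np.float64(-0.03), 'heading', np.float64(-88.73), 'q6', np.float64(-0.0))
```

>>> step_arm:
  series:
    - {"dx": 15, "dy": -5, "dz": 0, "spin": 0}
    - {"dx": 30, "dy": -9, "dz": 0, "spin": 0}
    - {"dx": 35, "dy": -10.7, "dz": 8, "spin": 0}
    - {"dx": 35, "dy": -10.7, "dz": 20, "spin": 0}
    - {"dx": 35, "dy": -10.7, "dz": 34, "spin": 0}
    - {"dx": 35, "dy": -10.7, "dz": 46, "spin": 0}
    - {"dx": 35, "dy": -10.7, "dz": 54, "spin": 0}
    - {"dx": 35, "dy": -10.7, "dz": 57, "spin": 0}
    - {"dx": 35, "dy": -10.7, "dz": 57.5, "spin": 0}
    - {"dx": 35, "dy": -10.7, "dz": 57.5, "spin": 0}

```text
t: 38.55
tcp_pos: [0.6127, -0.2126, 0.091]
tool_rot: [-2.248, 2.194, -0.002]
contact_force: [0.1, 0.4, -4.2]
finger_gap: 0.292
gripper_force: 44.1
```

```bash
python3 - <<'E'
from h import *
chk()
p,T=grab("scene")
for l in 'board outer_rib board_end shoulder tongue_nose joint_line'.split(): print(l,tip(p,T,l,2))
p,T=grab("side"); cv2.imwrite("pics/s9.png",cv2.resize(p["image"][180:380,200:420],None,fx=3,fy=3,interpolation=cv2.INTER_CUBIC))
E
```

```text
t 38.55 gap 24.84 gf 44.07 F [ 0.07  0.42 -4.17] M [ 0.036 -0.15   0.036] p [ 0.6127 -0.2126  0.091 ]
board [(array([ 0.5906, -0.2194,  0.0528]), 0.88)]
outer_rib [(array([ 0.6088, -0.2208,  0.098 ]), 0.59)]
board_end [(array([ 0.5848, -0.0987,  0.0772]), 0.67)]
shoulder [(array([ 0.5324, -0.2202,  0.0544]), 0.87)]
tongue_nose [(array([ 0.521 , -0.2198,  0.0479]), 0.56)]
board [(array([ 0.5902, -0.2181,  0.0508]), 0.97), (array([ 0.7919,  0.0781, -0.001 ]), 0.57)]
outer_rib [(array([ 0.6122, -0.2196,  0.101 ]), 0.82)]
board_end [(array([ 0.5865, -0.101 ,  0.0728]), 0.93), (array([ 0.5344, -0.2216,  0.0593]), 0.33)]
shoulder [(array([ 0.5317, -0.2211,  0.0625]), 0.76), (array([ 0.5862, -0.0986,  0.0736]), 0.52)]
tongue_nose [(array([ 0.7544, -0.2078, -0.0009]), 0.7), (array([ 0.4882,  0.5319, -0.0025]), 0.62)]
joint_line [(array([ 0.5119, -0.2119,  0.0412]), 0.94)]
```

View pics/s9.png

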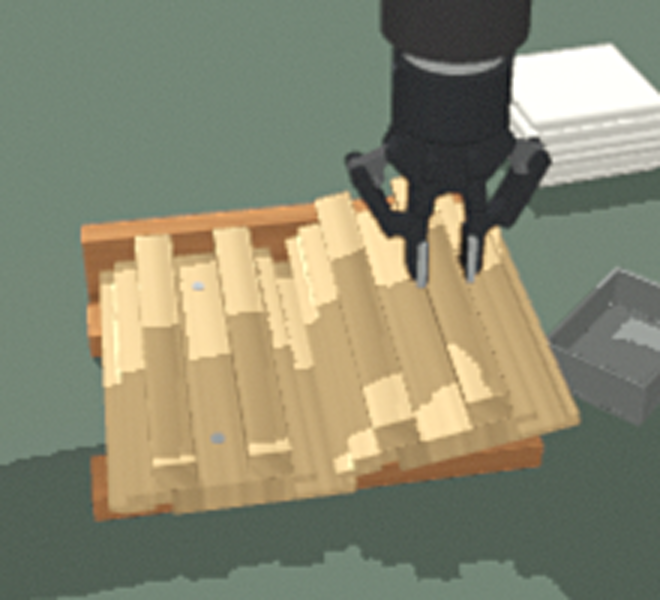

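>>> step_arm:
  series:
    - {"dx": 0, "dy": 0, "dz": 4, "spin": 0}
    - {"dx": 0, "dy": 0, "dz": 8, "spin": 0}
    - {"dx": 0, "dy": 0, "dz": 11, "spin": 0}
    - {"dx": 0, "dy": 0, "dz": 13, "spin": 0}
    - {"dx": 0, "dy": 0, "dz": 14, "spin": 0}
    - {"dx": 0, "dy": 0, "dz": 15, "spin": 0}
    - {"dx": 0, "dy": 0, "dz": 16, "spin": 0}
    - {"dx": 0, "dy": 0, "dz": 17, "spin": 0}
    - {"dx": 0, "dy": 0, "dz": 17, "spin": 0}
    - {"dx": 0, "dy": 0, "dz": 17, "spin": 0}

```text
t: 40.25
tcp_pos: [0.6126, -0.2126, 0.0738]
tool_rot: [-2.248, 2.194, -0.001]
contact_force: [0.8, 1.2, -2.8]
finger_gap: 0.291
gripper_force: 43.3
```

```bash
python3 - <<'E'
from h import *
st()
E
```

```text
t 40.25 gap 24.71 gf 43.26 F [ 0.79  1.2  -2.82] M [ 0.393 -0.055 -0.103] p [ 0.6126 -0.2126  0.0738]
```

>>> step_arm:
  series:
    - {"dx": 2, "dy": 0, "dz": 0, "spin": 0}
    - {"dx": 3, "dy": 1, "dz": 0, "spin": 0}
    - {"dx": 3, "dy": 2, "dz": 0, "spin": 0}
    - {"dx": 3, "dy": 3, "dz": 0, "spin": 0}
    - {"dx": 3, "dy": 4, "dz": 0, "spin": 0}
    - {"dx": 3, "dy": 5, "dz": 0, "spin": 0}
    - {"dx": 3, "dy": 6, "dz": 0, "spin": 0}
    - {"dx": 3, "dy": 7, "dz": 0, "spin": 0}
    - {"dx": 3, "dy": 8, "dz": 0, "spin": 0}
    - {"dx": 3, "dy": 8, "dz": 0, "spin": 0}

```text
t: 41.25
tcp_pos: [0.6041, -0.2158, 0.073]
tool_rot: [2.248, -2.194, -0.001]
contact_force: [-0.1, 0.9, -3.8]
finger_gap: 0.3
gripper_force: 43.8
```

```bash
python3 - <<'E'
from h import *
chk()
p,T=grab("scene")
for l in 'board outer_rib board_end shoulder tongue_nose'.split(): print(l,tip(p,T,l,1))
E
```

```text
t 41.25 gap 25.48 gf 43.79 F [-0.14  0.87 -3.77] M [-0.161 -0.036  0.02 ] p [ 0.6041 -0.2158  0.073 ]
board [(array([ 0.5823, -0.2234,  0.0335]), 0.73)]
outer_rib [(array([ 0.6046, -0.2248,  0.0749]), 0.86)]
board_end [(array([ 0.5744, -0.0979,  0.0517]), 0.76)]
shoulder [(array([ 0.5251, -0.224 ,  0.0418]), 0.64)]
tongue_nose [(array([ 0.5157, -0.2253,  0.0323]), 0.56)]
board [(array([ 0.5783, -0.2227,  0.0346]), 0.88)]
outer_rib [(array([ 0.6048, -0.2234,  0.0833]), 0.9)]
board_end [(array([ 0.5763, -0.1024,  0.0568]), 0.58)]
shoulder [(array([ 0.5221, -0.221 ,  0.0422]), 0.59)]
tongue_nose []
```

>>> step_arm:
  series:
    - {"dx": 0, "dy": 1, "dz": 0, "spin": 0}
    - {"dx": 0, "dy": 2, "dz": 0, "spin": 0}
    - {"dx": 0, "dy": 3, "dz": 0, "spin": 0}
    - {"dx": 0, "dy": 4, "dz": 0, "spin": 0}
    - {"dx": 0, "dy": 5, "dz": 0, "spin": 0}
    - {"dx": 0, "dy": 6, "dz": 0, "spin": 0}
    - {"dx": 0, "dy": 6, "dz": 0, "spin": 0}
    - {"dx": 0, "dy": 6, "dz": 0, "spin": 0}
    - {"dx": 0, "dy": 6, "dz": 0, "spin": 0}
    - {"dx": 0, "dy": 6, "dz": 0, "spin": 0}

```text
t: 42.85
tcp_pos: [0.5983, -0.2159, 0.0731]
tool_rot: [2.248, -2.194, -0.001]
contact_force: [0.5, 0.7, -6.1]
finger_gap: 0.297
gripper_force: 44.4
```

```bash
python3 - <<'E'
from h import *
st()
E
```

```text
t 42.85 gap 25.25 gf 44.42 F [ 0.51  0.67 -6.09] M [ 0.13  -0.186  0.009] p [ 0.5983 -0.2159  0.0731]
```

>>> step_arm:
  series:
    - {"dx": 0, "dy": 0, "dz": 0.5, "spin": 0}
    - {"dx": 0, "dy": 1, "dz": 1, "spin": 0}
    - {"dx": 0, "dy": 2, "dz": 1, "spin": 0}
    - {"dx": 0, "dy": 3, "dz": 1, "spin": 0}
    - {"dx": 0, "dy": 4, "dz": 1, "spin": 0}
    - {"dx": 0, "dy": 4, "dz": 1, "spin": 0}
    - {"dx": 0, "dy": 4, "dz": 1, "spin": 0}
    - {"dx": 0, "dy": 4, "dz": 1, "spin": 0}
    - {"dx": 0, "dy": 4, "dz": 1, "spin": 0}
    - {"dx": 0, "dy": 4, "dz": 1, "spin": 0}

```text
t: 43.85
tcp_pos: [0.5944, -0.216, 0.0722]
tool_rot: [2.248, -2.194, -0.0]
contact_force: [0.8, 0.1, -6.3]
finger_gap: 0.291
gripper_force: 44.4
```

```bash
python3 - <<'E'
from h import *
chk()
E
```

```text
t 43.85 gap 24.77 gf 44.4 F [ 0.78  0.07 -6.28] M [-0.007 -0.219  0.018] p [ 0.5944 -0.216   0.0722]
board [(array([ 0.5699, -0.2262,  0.0314]), 0.8)]
outer_rib [(array([ 0.5952, -0.2247,  0.0785]), 0.6)]
board_end [(array([ 0.5659, -0.0994,  0.0548]), 0.73)]
shoulder [(array([ 0.515 , -0.2244,  0.0378]), 0.91)]
tongue_nose [(array([ 0.5047, -0.2245,  0.0299]), 0.82)]
```

>>> step_arm:
  series:
    - {"dx": 0, "dy": 0.5, "dz": 0.5, "spin": 0}
    - {"dx": 0, "dy": 1, "dz": 1, "spin": 0}
    - {"dx": 0, "dy": 1.5, "dz": 1, "spin": 0}
    - {"dx": 0, "dy": 2, "dz": 1, "spin": 0}
    - {"dx": 0, "dy": 2.5, "dz": 1, "spin": 0}
    - {"dx": 0, "dy": 3, "dz": 1, "spin": 0}
    - {"dx": 0, "dy": 3, "dz": 1, "spin": 0}
    - {"dx": 0, "dy": 3, "dz": 1, "spin": 0}
    - {"dx": 0, "dy": 3, "dz": 1, "spin": 0}
    - {"dx": 0, "dy": 3, "dz": 1, "spin": 0}

```text
t: 45.15
tcp_pos: [0.5917, -0.216, 0.0714]
tool_rot: [-2.248, 2.194, -0.001]
contact_force: [1.9, 1.6, -4.2]
finger_gap: 0.291
gripper_force: 44.4
```

```bash
python3 - <<'E'
from h import *
st()
E
```

```text
t 45.15 gap 24.73 gf 44.35 F [ 1.91  1.58 -4.2 ] M [ 0.249 -0.736  0.032] p [ 0.5917 -0.216   0.0714]
```

>>> step_arm:
  series:
    - {"dx": 0, "dy": 0.5, "dz": 0, "spin": 0}
    - {"dx": 0, "dy": 1, "dz": 0, "spin": 0}
    - {"dx": 0, "dy": 1.5, "dz": 0, "spin": 0}
    - {"dx": 0, "dy": 1.5, "dz": 0, "spin": 0}
    - {"dx": 0, "dy": 1.5, "dz": 0, "spin": 0}
    - {"dx": 0, "dy": 1.5, "dz": 0, "spin": 0}
    - {"dx": 0, "dy": 1.5, "dz": 0, "spin": 0}
    - {"dx": 0, "dy": 1.5, "dz": 0, "spin": 0}
    - {"dx": 0, "dy": 1.5, "dz": 0, "spin": 0}
    - {"dx": 0, "dy": 1.5, "dz": 0, "spin": 0}

```text
t: 46.15
tcp_pos: [0.5911, -0.2158, 0.072]
tool_rot: [-2.247, 2.192, -0.003]
contact_force: [6.1, 1.9, -4.3]
finger_gap: 0.292
gripper_force: 45.1
```

```bash
python3 - <<'E'
from h import *
chk()
E
```

```text
t 46.15 gap 24.85 gf 45.06 F [ 6.11  1.9  -4.33] M [ 0.632 -2.101  0.084] p [ 0.5911 -0.2158  0.072 ]
board [(array([ 0.5699, -0.2218,  0.032 ]), 0.7)]
outer_rib [(array([ 0.5889, -0.2243,  0.0789]), 0.95)]
board_end [(array([ 0.5603, -0.0984,  0.0542]), 0.95)]
shoulder [(array([ 0.5119, -0.2252,  0.0351]), 0.95)]
tongue_nose [(array([ 0.5001, -0.2253,  0.0272]), 0.9)]
```

>>> step_arm:
  series:
    - {"dx": -1, "dy": -0.2, "dz": 0, "spin": 0}
    - {"dx": -2, "dy": -0.2, "dz": 0, "spin": 0}
    - {"dx": -3, "dy": -0.2, "dz": 0, "spin": 0}
    - {"dx": -4, "dy": -0.2, "dz": 0, "spin": 0}
    - {"dx": -5, "dy": -0.2, "dz": 0, "spin": 0}
    - {"dx": -5.5, "dy": -0.2, "dz": 0, "spin": 0}
    - {"dx": -6, "dy": -0.2, "dz": 0, "spin": 0}
    - {"dx": -6, "dy": -0.2, "dz": 0, "spin": 0}
    - {"dx": -6, "dy": -0.2, "dz": 0, "spin": 0}
    - {"dx": -6, "dy": -0.2, "dz": 0, "spin": 0}

```text
t: 47.45
tcp_pos: [0.5909, -0.2113, 0.0724]
tool_rot: [-2.248, 2.194, -0.005]
contact_force: [4.9, -2.7, -3.7]
finger_gap: 0.291
gripper_force: 44.9
```

```bash
python3 - <<'E'
from h import *
chk()
E
```

```text
t 47.45 gap 24.75 gf 44.85 F [ 4.87 -2.67 -3.66] M [-1.009 -1.963  0.111] p [ 0.5909 -0.2113  0.0724]
board [(array([ 0.5677, -0.2203,  0.0336]), 0.71)]
outer_rib [(array([ 0.5878, -0.2198,  0.0762]), 0.95)]
board_end []
shoulder [(array([ 0.5104, -0.2216,  0.0358]), 0.76)]
tongue_nose [(array([ 0.4995, -0.2217,  0.0297]), 0.78)]
```

>>> step_arm:
  series:
    - {"dx": -1, "dy": -0.2, "dz": 0, "spin": 0}
    - {"dx": -1.5, "dy": -0.2, "dz": 0, "spin": 0}
    - {"dx": -2, "dy": -0.2, "dz": 0, "spin": 0}
    - {"dx": -2.5, "dy": -0.2, "dz": 0, "spin": 0}
    - {"dx": -2.5, "dy": -0.2, "dz": 0, "spin": 0}
    - {"dx": -2.5, "dy": -0.2, "dz": 0, "spin": 0}
    - {"dx": -2.5, "dy": -0.2, "dz": 0, "spin": 0}
    - {"dx": -2.5, "dy": -0.2, "dz": 0, "spin": 0}
    - {"dx": -2.5, "dy": -0.2, "dz": 0, "spin": 0}
    - {"dx": -2.5, "dy": -0.2, "dz": 0, "spin": 0}

```text
t: 48.75
tcp_pos: [0.5908, -0.2087, 0.0723]
tool_rot: [-2.248, 2.195, -0.005]
contact_force: [3.8, -3.0, -4.0]
finger_gap: 0.291
gripper_force: 44.7
```

```bash
python3 - <<'E'
from h import *
chk()
p,T=grab("scene")
for l in 'board board_end post_face shoulder'.split(): print(l,tip(p,T,l,1))
E
```

```text
t 48.75 gap 24.78 gf 44.74 F [ 3.8  -3.02 -3.98] M [-0.903 -1.767  0.156] p [ 0.5908 -0.2087  0.0723]
board [(array([ 0.5003, -0.2186,  0.0295]), 0.72)]
outer_rib [(array([ 0.5873, -0.2169,  0.0781]), 0.78)]
board_end [(array([ 0.5629, -0.089 ,  0.053 ]), 0.59)]
shoulder [(array([ 0.5127, -0.2155,  0.0369]), 0.85)]
tongue_nose [(array([ 0.5009, -0.2174,  0.0317]), 0.91)]
board [(array([ 0.5688, -0.2172,  0.0342]), 0.83)]
board_end [(array([ 0.5634, -0.0962,  0.0541]), 0.88)]
post_face [(array([ 0.5743, -0.0891,  0.0394]), 0.68)]
shoulder [(array([ 0.5099, -0.215 ,  0.0457]), 0.66)]
```

>>> step_arm:
  series:
    - {"dx": -1, "dy": 0, "dz": 0, "spin": 0}
    - {"dx": -2, "dy": 0, "dz": 0, "spin": 0}
    - {"dx": -2.5, "dy": 0, "dz": 0, "spin": 0}
    - {"dx": -3, "dy": 0, "dz": 0, "spin": 0}
    - {"dx": -3.5, "dy": 0, "dz": 0, "spin": 0}
    - {"dx": -3.5, "dy": 0, "dz": 0, "spin": 0}
    - {"dx": -3.5, "dy": 0, "dz": 0, "spin": 0}
    - {"dx": -3.5, "dy": 0, "dz": 0, "spin": 0}
    - {"dx": -3.5, "dy": 0, "dz": 0, "spin": 0}
    - {"dx": -3.5, "dy": 0, "dz": 0, "spin": 0}

```text
t: 50.3
tcp_pos: [0.5907, -0.2052, 0.0723]
tool_rot: [-2.248, 2.195, -0.004]
contact_force: [4.3, -2.1, -4.8]
finger_gap: 0.291
gripper_force: 44.7
```

```bash
python3 - <<'E'
from h import *
st()
E
```

```text
t 50.3 gap 24.77 gf 44.73 F [ 4.31 -2.14 -4.83] M [-0.849 -1.69   0.168] p [ 0.5907 -0.2052  0.0723]
```

>>> step_arm:
  series:
    - {"dx": -1, "dy": 0, "dz": 0, "spin": 0}
    - {"dx": -2, "dy": 0, "dz": 0, "spin": 0}
    - {"dx": -2.5, "dy": 0, "dz": 0, "spin": 0}
    - {"dx": -3, "dy": 0, "dz": 0, "spin": 0}
    - {"dx": -3.5, "dy": 0, "dz": 0, "spin": 0}
    - {"dx": -4, "dy": 0, "dz": 0, "spin": 0}
    - {"dx": -4, "dy": 0, "dz": 0, "spin": 0}
    - {"dx": -4, "dy": 0, "dz": 0, "spin": 0}
    - {"dx": -4, "dy": 0, "dz": 0, "spin": 0}
    - {"dx": -4, "dy": 0, "dz": 0, "spin": 0}

```text
t: 51.3
tcp_pos: [0.5906, -0.2022, 0.0723]
tool_rot: [2.247, -2.194, 0.006]
contact_force: [4.7, -6.0, -4.8]
finger_gap: 0.29
gripper_force: 44.7
```

```bash
python3 - <<'E'
from h import *
st()
p,T=grab("scene")
for l in 'board board_end post_face shoulder'.split(): print(l,tip(p,T,l,1))
E
```

```text
t 51.3 gap 24.68 gf 44.65 F [ 4.69 -6.03 -4.83] M [-2.246 -2.056  0.157] p [ 0.5906 -0.2022  0.0723]
board [(array([ 0.5675, -0.2088,  0.0325]), 0.75)]
board_end [(array([ 0.5612, -0.0897,  0.0531]), 0.9)]
post_face [(array([ 0.5721, -0.0879,  0.0404]), 0.89)]
shoulder [(array([ 0.5091, -0.2103,  0.0382]), 0.64)]
```

>>> step_arm:
  series:
    - {"dx": 0.4, "dy": 0, "dz": 0, "spin": 0}
    - {"dx": 0.6, "dy": -0.4, "dz": 1, "spin": 0}
    - {"dx": 0.6, "dy": -0.8, "dz": 2, "spin": 0}
    - {"dx": 0.6, "dy": -1.3, "dz": 3, "spin": 0}
    - {"dx": 0.6, "dy": -1.7, "dz": 4, "spin": 0}
    - {"dx": 0.6, "dy": -2.1, "dz": 5, "spin": 0}
    - {"dx": 0.6, "dy": -2.5, "dz": 6, "spin": 0}
    - {"dx": 0.6, "dy": -2.8, "dz": 7, "spin": 0}
    - {"dx": 0.6, "dy": -3.1, "dz": 8, "spin": 0}
    - {"dx": 0.6, "dy": -3.1, "dz": 8, "spin": 0}
  gripper: 255
  squeeze: 25

```text
t: 52.55
tcp_pos: [0.5934, -0.202, 0.0654]
tool_rot: [2.247, -2.194, 0.005]
contact_force: [1.4, -5.1, 4.9]
finger_gap: 0.293
gripper_force: 37.9
```

```bash
python3 - <<'E'
from h import *
chk()
E
```

```text
t 52.55 gap 24.94 gf 37.93 F [ 1.36 -5.05  4.94] M [-1.809  0.068  0.173] p [ 0.5934 -0.202   0.0654]
board [(array([ 0.5688, -0.2095,  0.0242]), 0.78)]
outer_rib [(array([ 0.5926, -0.209 ,  0.0719]), 0.88)]
board_end [(array([ 0.5627, -0.0871,  0.0507]), 0.94)]
shoulder [(array([ 0.5092, -0.2128,  0.0386]), 0.94)]
tongue_nose [(array([ 0.5253, -0.5272, -0.0026]), 0.69)]
```

>>> step_arm:
  series:
    - {"dx": 0.3, "dy": 0.3, "dz": 0, "spin": 0}
    - {"dx": 0.4, "dy": 0.2, "dz": 1, "spin": 0}
    - {"dx": 0.4, "dy": 0, "dz": 2, "spin": 0}
    - {"dx": 0.4, "dy": -0.3, "dz": 3, "spin": 0}
    - {"dx": 0.4, "dy": -0.5, "dz": 4, "spin": 0}
    - {"dx": 0.4, "dy": -0.7, "dz": 5, "spin": 0}
    - {"dx": 0.4, "dy": -0.9, "dz": 6, "spin": 0}
    - {"dx": 0.4, "dy": -1.1, "dz": 7, "spin": 0}
    - {"dx": 0.4, "dy": -1.1, "dz": 7, "spin": 0}
    - {"dx": 0.4, "dy": -1.1, "dz": 7, "spin": 0}
  squeeze: 20

```text
t: 53.85
tcp_pos: [0.5954, -0.2019, 0.0583]
tool_rot: [-2.248, 2.194, -0.006]
contact_force: [3.8, -4.9, 4.4]
finger_gap: 0.293
gripper_force: 35.0
```

```bash
python3 - <<'E'
from h import *
chk()
E
```

```text
t 53.85 gap 24.9 gf 34.98 F [ 3.83 -4.92  4.42] M [-1.68  -0.809  0.035] p [ 0.5954 -0.2019  0.0583]
board [(array([ 0.5679, -0.2114,  0.0202]), 0.98)]
outer_rib [(array([ 0.5924, -0.2101,  0.0649]), 0.6)]
board_end [(array([ 0.5641, -0.0859,  0.0439]), 0.55)]
shoulder [(array([ 0.5102, -0.2111,  0.038 ]), 0.71)]
tongue_nose [(array([ 0.4957, -0.211 ,  0.0285]), 0.87)]
```

>>> step_arm:
  series:
    - {"dx": 0.3, "dy": 0.2, "dz": 0.5, "spin": 0}
    - {"dx": 0.3, "dy": 0.1, "dz": 1, "spin": 0}
    - {"dx": 0.3, "dy": 0, "dz": 2, "spin": 0}
    - {"dx": 0.3, "dy": 0, "dz": 3, "spin": 0}
    - {"dx": 0.3, "dy": -0.2, "dz": 4, "spin": 0}
    - {"dx": 0.3, "dy": -0.3, "dz": 4.5, "spin": 0}
    - {"dx": 0.3, "dy": -0.4, "dz": 5, "spin": 0}
    - {"dx": 0.3, "dy": -0.4, "dz": 5, "spin": 0}
    - {"dx": 0.3, "dy": -0.4, "dz": 5, "spin": 0}
    - {"dx": 0.3, "dy": -0.4, "dz": 5, "spin": 0}

```text
t: 55.15
tcp_pos: [0.5965, -0.2019, 0.0537]
tool_rot: [-2.247, 2.192, -0.008]
contact_force: [4.7, -3.5, 4.9]
finger_gap: 0.29
gripper_force: 35.0
```

```bash
python3 - <<'E'
from h import *
chk()
E
```

```text
t 55.15 gap 24.64 gf 35.02 F [ 4.67 -3.54  4.88] M [-1.334 -1.307  0.064] p [ 0.5965 -0.2019  0.0537]
board [(array([ 0.5665, -0.2102,  0.0187]), 0.67)]
outer_rib [(array([ 0.598 , -0.2106,  0.0635]), 0.92)]
board_end [(array([ 0.5665, -0.0855,  0.0419]), 0.77)]
shoulder [(array([ 0.514 , -0.2106,  0.0342]), 0.68)]
tongue_nose [(array([ 0.4997, -0.212 ,  0.0278]), 0.82)]
```

>>> step_arm:
  series:
    - {"dx": 0.2, "dy": 0, "dz": 0.5, "spin": 0}
    - {"dx": 0.2, "dy": 0, "dz": 1, "spin": 0}
    - {"dx": 0.2, "dy": 0, "dz": 1.5, "spin": 0}
    - {"dx": 0.2, "dy": 0, "dz": 2, "spin": 0}
    - {"dx": 0.2, "dy": 0, "dz": 2.5, "spin": 0}
    - {"dx": 0.2, "dy": 0, "dz": 2.5, "spin": 0}
    - {"dx": 0.2, "dy": 0, "dz": 2.5, "spin": 0}
    - {"dx": 0.2, "dy": 0, "dz": 2.5, "spin": 0}
    - {"dx": 0.2, "dy": 0, "dz": 2.5, "spin": 0}
    - {"dx": 0.2, "dy": 0, "dz": 2.5, "spin": 0}

```text
t: 56.45
tcp_pos: [0.5971, -0.2019, 0.0524]
tool_rot: [-2.247, 2.191, -0.01]
contact_force: [3.9, -2.1, 9.2]
finger_gap: 0.293
gripper_force: 35.8
```

```bash
python3 - <<'E'
from h import *
chk()
p,T=grab("scene")
for l in 'board outer_rib board_end post_face shoulder'.split(): print(l,tip(p,T,l,1))
E
```

```text
t 56.45 gap 24.95 gf 35.83 F [ 3.93 -2.1   9.24] M [-0.692 -1.089  0.058] p [ 0.5971 -0.2019  0.0524]
board [(array([ 0.5689, -0.2111,  0.0187]), 0.83)]
outer_rib [(array([ 0.5947, -0.21  ,  0.0636]), 0.96)]
board_end [(array([ 0.5635, -0.0829,  0.04  ]), 0.59)]
shoulder [(array([ 0.512 , -0.2081,  0.0343]), 0.6)]
tongue_nose [(array([ 0.4987, -0.2121,  0.033 ]), 0.63)]
board [(array([ 0.5655, -0.2088,  0.0181]), 0.84)]
outer_rib [(array([ 0.6   , -0.2076,  0.0655]), 0.81)]
board_end [(array([ 0.5668, -0.0924,  0.0394]), 0.85)]
post_face [(array([ 0.5727, -0.0889,  0.0408]), 0.65)]
shoulder [(array([ 0.509 , -0.2114,  0.0397]), 0.89)]
```

>>> step_arm:
  series:
    - {"dx": 0, "dy": 0, "dz": 0.5, "spin": 0}
    - {"dx": 0, "dy": 0, "dz": 1, "spin": 0}
    - {"dx": 0, "dy": 0, "dz": 1, "spin": 0}
    - {"dx": 0, "dy": 0, "dz": 1, "spin": 0}
    - {"dx": 0, "dy": 0, "dz": 1, "spin": 0}
    - {"dx": 0, "dy": 0, "dz": 1, "spin": 0}
    - {"dx": 0, "dy": -0.3, "dz": 0.5, "spin": 0}
    - {"dx": 0, "dy": -0.5, "dz": 0, "spin": 0}
    - {"dx": 0, "dy": -0.5, "dz": -0.5, "spin": 0}
    - {"dx": 0, "dy": -0.5, "dz": -0.5, "spin": 0}

```text
t: 58.05
tcp_pos: [0.5974, -0.2019, 0.052]
tool_rot: [-2.247, 2.192, -0.008]
contact_force: [4.9, -3.0, 5.6]
finger_gap: 0.292
gripper_force: 35.7
```

>>> step_arm:
  series:
    - {"dx": 0, "dy": 0, "dz": 0, "spin": 0}
    - {"dx": 0, "dy": 0, "dz": 0, "spin": 0}
    - {"dx": 0, "dy": 0, "dz": 0, "spin": 0}
    - {"dx": 0, "dy": 0, "dz": 0, "spin": 0}
    - {"dx": 0, "dy": 0, "dz": 0, "spin": 0}
    - {"dx": 0, "dy": 0, "dz": -5, "spin": 0}
    - {"dx": 0, "dy": 0, "dz": -15, "spin": 0}
    - {"dx": 0, "dy": 0, "dz": -30, "spin": 0}
    - {"dx": 0, "dy": 0, "dz": -45, "spin": 0}
    - {"dx": 0, "dy": 0, "dz": -50, "spin": 0}
  gripper: 145

```text
t: 59.05
tcp_pos: [0.5964, -0.2019, 0.103]
tool_rot: [-2.247, 2.193, -0.006]
contact_force: [0.2, -0.8, 1.0]
finger_gap: 0.432
gripper_force: 0.0
```

```bash
python3 - <<'E'
from h import *
chk()
p,T=grab("scene")
for l in 'board outer_rib board_end post_face shoulder'.split(): print(l,tip(p,T,l,1))
p,T=grab("side"); cv2.imwrite("pics/s10.png",cv2.resize(p["image"][220:380,210:410],None,fx=3.7,fy=3.7,interpolation=cv2.INTER_CUBIC))
E
```

```text
t 59.05 gap 36.72 gf 0.0 F [ 0.25 -0.85  0.97] M [-0.014 -0.035 -0.014] p [ 0.5964 -0.2019  0.103 ]
board []
outer_rib [(array([ 0.5965, -0.2106,  0.0594]), 0.56)]
board_end [(array([ 0.564 , -0.0849,  0.0413]), 0.89)]
shoulder [(array([ 0.522 , -0.5275, -0.0062]), 0.7)]
tongue_nose [(array([ 0.4986, -0.2136,  0.0305]), 0.88)]
board [(array([ 0.5669, -0.2116,  0.0194]), 0.56)]
outer_rib [(array([ 0.6015, -0.2098,  0.0637]), 0.8)]
board_end [(array([ 0.5662, -0.0902,  0.0408]), 0.88)]
post_face [(array([ 0.5717, -0.0857,  0.0408]), 0.97)]
shoulder [(array([ 0.5129, -0.212 ,  0.0405]), 0.61)]
```

View pics/s10.png

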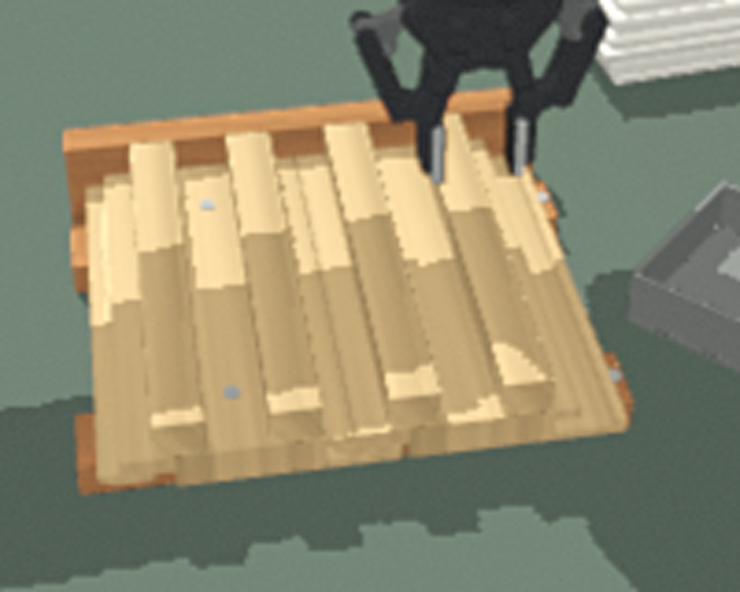

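```bash
python3 - <<'E'
from h import *
L='outer_rib shoulder board_end post_face'.split()
for n in ("scene","side","wrist"):
    A={l:[] for l in L}
    for k in range(6):
        p,T=grab(n)
        for l in L:
            r=tip(p,T,l)
            if r and abs(r[0][0][1]+.15)<.12: A[l].append(r[0][0])
    print(n,{l:(np.median(v,0).round(4),len(v)) for l,v in A.items() if v})
st()
E
```

```text
scene {'outer_rib': (array([ 0.5968, -0.2078,  0.0628]), 6), 'shoulder': (array([ 0.5115, -0.2118,  0.0415]), 5), 'board_end': (array([ 0.5663, -0.0898,  0.0414]), 6), 'post_face': (array([ 0.572 , -0.0883,  0.0399]), 6)}
side {'outer_rib': (array([ 0.5972, -0.2114,  0.0612]), 6), 'shoulder': (array([ 0.5116, -0.2126,  0.0358]), 6), 'board_end': (array([ 0.5639, -0.0849,  0.041 ]), 6), 'post_face': (array([ 0.5738, -0.0897,  0.038 ]), 5)}
wrist {'outer_rib': (array([ 0.6022, -0.2075,  0.0652]), 6), 'shoulder': (array([ 0.5085, -0.2062,  0.0376]), 4), 'board_end': (array([ 0.5614, -0.091 ,  0.0424]), 6), 'post_face': (array([ 0.5711, -0.0896,  0.0375]), 5)}
t 64.2 gap 36.41 gf 0.0 F [-0.62  0.34 -0.06] M [ 0.017 -0.013  0.055] p [ 0.5951 -0.2015  0.0994]
```

```bash
python3 -c "
from rig import order
print(order.hand_in())"
```

```text
the job is handed in; nothing more can be done
None
```

I handed the job in at about 64 s of the 72 s limit; no verdict came back. In the cameras the board lies flat on the battens with the joint closed, its end within about 2 mm of the post, and the gripper is open and clear.

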